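Latch the mould press, unfold its crank and wind it shut

ROBOT

A 6-joint arm with a two-finger parallel gripper is mounted at the origin on the work surface. World frame = base frame: x ahead of the robot, y to its left, z up, the work surface at z = 0. Lengths are in m, angles in degrees, forces in N, time in s.
With the tool pointing down it reaches from about 0.25 to 0.725 m from the base axis. Payload 9.7 kg.
Tool frame: the origin (TCP) lies midway between the tips of the shut fingers; the grasp point (between the pads) lies 19 mm behind it; z points along the fingers, y is the direction in which the jaws open and shut (so a half turn about z gives the same grasp; the last joint's range is limited). The gripper opens to 85 mm and grips with 20 to 120 N. Pads are 22 mm wide; open, the fingers measure 114 mm over their backs; the gripper's body (76 mm by 85 mm) begins 54 mm behind the grasp point. The pads swing forward as they close: fully open they stand 13 mm farther back than shut.
Start: joints at [77.12, 4.979, 10.078, 95.1, 0, 90], TCP at [0.123, 0.536, 0.231] pointing down, gripper open.
Joint ranges: [-179.16, 179.16], [-48.56, 103.87], [-65.8, 70.77], [-126.05, 130.52], [-82.76, 87.17], [-180, 180]. Speed limits (degrees/s): [127.2, 127.2, 147.25, 180, 180, 180].

INTERFACE

Orientations are given as [roll, pitch, yaw] about the fixed x, y, z axes, in that order (R = Rz(yaw) Ry(pitch) Rx(roll)).
In Python, from workcell import bot, camera, recognise gives the robot as it stands. The module is installed in compiled form; this text tells all that it offers.
- The arm moves only by the tool apply_moves, never from a script. Its argument "targets" is one flat list of numbers, 7 for each row, row after row: the shift along the world's x, y, z in units of 30 mm (1.0 is 30 mm), then the turn, a rotation vector about the world's x, y, z in units of 6 degrees (1.0 is 6 degrees), then the opening, from 0 (shut) to 1 (fully open). A call has 1 to 5 rows; each row is the pose to reach, as a shift and turn from the pose commanded when the call began; what a row does not reach only later rows make up. A row lasts 1/10 s, in which the tool goes at most 50 mm and 8.59 degrees, less where a joint would pass 70% of its speed; a pose out of reach is approached as far as the arm can. A call with a gripper value outside its range is refused whole. The fingers move at their own pace and stop on an object; "newtons" is the grip in N (left out, the last holds). Time passes only in rows, so rows that repeat a pose let the fingers close. It gives the time, the measured TCP pose, the force and the opening at its end, in the units of the state.
- bot.get_obs(): the state, without advancing time (a new reading comes with each control period).
- camera(name): name is "scene" or "top" or "wrist"; returns a dict with "img" (384x512x3 uint8, red, green, blue), "intrinsics" (3x3 intrinsics, pixels), "k1" (the pictures are not rectified: a ray, as slopes to the right and down, at radius r is drawn at 1 + k1 r^2 times it, then the intrinsics apply), "origin" and "rotation" of the camera in the world. Camera axes: x right, y up, looking along -z (the intrinsics and any distortion apply to the point x, -y, -z); pixel columns grow to the right and rows downward; lengths in m; the calibration is good to about 2 mm. A picture is of the moment at which its call begins. There is no depth.
- bot.job_done(): hands the job in, once; it reports no verdict.
Trained networks look in the newest picture that a camera, given by its name, has taken for a name from the list of things; names that differ only in an ending like _2 or _b are one class to them, and where a whole thing is asked for, a point or a joint stands for the part that bears it (a point fixed in the world has none). Each returns a list of dicts, best first, with "conf" (0 to 1); they miss things now and then, are a little off and sometimes report something else, mostly with a low value. They report only what shows in the picture. A call takes as long as a camera call.
- recognise(query, camera): "box" ([left, top, right, bottom] in pixels, round what is visible of it).
The state is a dict: "time": time; "q": joint angles; "qd": joint speeds; "joint_efforts": joint torques, N m; "ee_pos": TCP position; "tcp_rot": TCP orientation; "wrist_force": force on the tool from outside, world axes, zero at the start; "torque": the same for the moment, N m; "opening": finger opening in m.
Only numpy, scipy, OpenCV 4.12 (cv2) and the standard library are available. Lean on these libraries where they do the work, as an engineer would, in place of code of your own. Each camera call takes 0.05 s, during which the arm holds its last target.

TASK

A two-part mould is ready in the small bench press. Swing the press's bail latch up over the end of the bridge until it rests against its catch, and flip the folded crank grip fully upright; only with both done, wind the crank clockwise (seen from above) until the platen is fully down on the mould and the crank will go no further. Let go, leaving the latch closed and the grip standing, and do not shift or tip over the bottle, cup, jar and pliers around the press.

Things in the scene. Friction and masses are not known exactly. Their poses are not given: they have to be found in the camera images.
- press: Bench mould press, fixed to the desk: grey base 200 x 270 mm (x, y), its top 30 mm above the desk, with two 20 mm steel columns at y = -85 and +85 mm carrying a bridge. Between them an aluminium mould 80 x 80 mm, top at z = 78 mm. Origin: centre of the base's underside, z up. The vertical crank axis is the line x = y = 0 of this frame; the latch is at the +y end.
- bridge_top (a point): Middle of the grey bridge's top, on the crank axis, 159 mm above the desk; axes as the press's. The bridge is 44 mm wide (x), y = -101 to +120 mm, 36 mm deep. On it: a nut boss 50 mm across, up to 173 mm above the desk, and the catch, a shoulder at y = 96 to 106 mm, up to 175 mm above the desk.
- latch_pivot (a point): Fixed centre of the latch's hinge, 116 mm out along the press's +y, 60 mm above the desk. Hinge axis along the press's x. The latch is a steel bail: two 9 mm bars, 58 mm apart in x, from the hinge to a 9 mm crossbar 103.5 mm from it, with a flat thumb tab on the crossbar's middle.
- latch_tab (a point): Centre of the latch's thumb tab, 119.5 mm from the hinge. The tab is 32 mm wide (x), 8 mm thick, from 105 to 133 mm from the hinge. Closed, the bail stands upright astride the bridge's end, its crossbar on the bridge against the catch, its tab pointing up to z = 193 mm, 112 mm out from the crank axis.
- latch (a joint): Angle of the latch (rad): 0 = closed, upright against its catch (a stop); grows as it swings down and outward (to the press's +y), to 1.35. Starts at 0.55 to 1.0. Stiff hinge: it stays where it is left; 1 to 2 N at the tab moves it. It can be pushed closed from outside.
- grip_pivot (a point): Hinge of the folding grip at the outer end of the crank arm, 85 mm from the crank axis, 17 mm above the arm's mid-height; z = 210 mm when the platen is home. Arm: flat steel, 14 mm wide, 8 mm thick; hub 28 mm across, up to 18 mm above the arm's mid-height. Two hinge ears (20 mm along the arm, 22 mm over both) rise 6 mm above this point. Turns and sinks with the crank.
- grip_end (a point): Middle of the grip's free end face, 71 mm from grip_pivot. The grip is a black round sleeve, 19 to 22 mm thick, from 13 to 71 mm from the hinge, spinning freely about its own axis. Folded, it lies level over the arm, pointing at the hub, its axis 17 mm above the arm's mid-height; upright, it points straight up above grip_pivot.
- grip (a joint): Fold angle of the grip (rad): 0 = folded flat along the arm towards the hub, 1.571 = upright (a stop). Starts at 0 to 0.3. The hinge axis is level and square to the arm. Stiff: it stays where it is left; about 1.5 N at its end moves it.
- crank (a joint): Total turn of the crank (rad), growing clockwise seen from above; each turn lowers crank, spindle and platen together by 8 mm. 16.0 = platen down on the mould (a hard stop); starts 7.5 to 15 rad short of that. About 2 to 3 N at the grip turns it; it stays where it is left.
- platen_face (a point): Centre of the steel platen's underside; 78 mm above the desk when the platen is down on the mould.
- resin_bottle: Loose black resin bottle, 36 mm across, 110 mm tall; origin at the centre of its base. To be left alone.
- chip_cup: Loose clear plastic cup with stone chips, 62 mm across the rim, 62 mm tall; origin at the centre of its base. To be left alone.
- glitter_pot: Loose small clear jar with white lid, 46 mm across, 34 mm tall; origin at the centre of its base. To be left alone.
- pliers: Loose pliers with grey handles lying flat, 140 mm long, 65 mm wide, 13 mm high; origin under the pivot, jaws towards its +x. To be left alone.
- uv_lamp: Fixed white lamp: base disc 84 mm across, gooseneck and head up to 228 mm high; origin at the centre of its base; the head overhangs its +y side to 52 mm. An obstacle by the press's -y end.

How it is judged:
By the outcome, as a careful person would: the job done as asked, in the order asked, and still so for the second after the job is handed in, with the robot touching nothing.
It also fails if it takes over 70 s, if anything falls off the work surface, if the arm or the gripper's body presses on something with over 40 N, if the wrist force passes 120 N, or if a joint passes its speed limit or range.

## Working session

There is one attempt and no reset: what is moved stays moved. The work goes in short steps, Python scripts to look and compute and a tool call to move; the robot and the scene stay as the last step left them, time stands still between calls to the robot, and variables do not carry over. Pictures are saved under pics/ and viewed, and the job is handed in when it is done.

Besides the shell and the picture viewer there is one more tool, called after ">>>" as name(argument=value, ...) on one line, values as JSON. apply_moves: Moves the arm, as the interface text tells. Its arguments: {"type":"object","properties":{"targets":{"type":"array"},"newtons":{"type":"number"}},"required":["targets"]}

```bash
mkdir -p pics; cat > h.py <<'E'
import numpy as np, cv2
from workcell import bot, camera, recognise
def K(c): return np.array(c["intrinsics"])
def proj(c,P):
    P=np.atleast_2d(P); R=np.array(c["rotation"]); p=(P-np.array(c["origin"]))@R
    x=p[:,0]/-p[:,2]; y=-p[:,1]/-p[:,2]; f=1+c["k1"]*(x*x+y*y)
    k=K(c); return np.c_[k[0,0]*x*f+k[0,2],k[1,1]*y*f+k[1,2]]
def ray(c,uv):
    k=K(c); d=cv2.undistortPoints(np.array([[uv]],float),k,np.array([c["k1"],0,0,0,0.]))[0,0]
    # exact fixed-point
    xd=np.array([(uv[0]-k[0,2])/k[0,0],(uv[1]-k[1,2])/k[1,1]]); s=xd.copy()
    for _ in range(50): s=xd/(1+c["k1"]*(s@s))
    v=np.array([s[0],-s[1],-1.]); v=np.array(c["rotation"])@v; return np.array(c["origin"]),v/np.linalg.norm(v)
def onz(c,uv,z):
    o,v=ray(c,uv); return o+v*(z-o[2])/v[2]
def tri(l):
    A=np.zeros((3,3));b=np.zeros(3)
    for c,uv in l:
        o,v=ray(c,uv); M=np.eye(3)-np.outer(v,v); A+=M;b+=M@o
    p=np.linalg.solve(A,b); return p,[proj(c,p)[0]-uv for c,uv in l]
def save(c,n,crop=None,s=1):
    im=c["img"][:,:,::-1]
    if crop: im=im[crop[1]:crop[3],crop[0]:crop[2]]
    cv2.imwrite("pics/"+n+".png",cv2.resize(im,None,fx=s,fy=s,interpolation=cv2.INTER_CUBIC))
E
python3 - <<'E'
from h import *
for n in ["scene","top","wrist"]:
    c=camera(n); save(c,n+"0",s=1.5); print(n,np.round(c["origin"],3),np.round(c["rotation"],2).tolist(),np.round(K(c),0).tolist(),c["k1"])
    for q in ["press","bridge_top","latch","latch_pivot","latch_tab","grip_pivot","grip_end","grip","crank","platen_face","resin_bottle","chip_cup","glitter_pot","pliers","uv_lamp"]:
        r=recognise(q,n); print(q,[(np.round(a["box"]).astype(int).tolist(),round(a["conf"],2)) for a in r[:2]])
print(bot.get_obs())
E
```

```text
scene [ 1.144 -0.666  0.69 ] [58.95, -1.11, 43.7] [[372.0, 0.0, 255.0], [0.0, 372.0, 198.0], [0.0, 0.0, 1.0]] -0.1218806023917538
press [([202, 178, 315, 290], 0.57)]
bridge_top [([202, 178, 316, 286], 0.87)]
latch [([296, 184, 316, 231], 0.73), ([200, 179, 318, 293], 0.36)]
latch_pivot [([296, 183, 319, 231], 0.69), ([200, 178, 319, 290], 0.59)]
latch_tab [([293, 182, 319, 231], 0.83), ([200, 177, 316, 295], 0.58)]
grip_pivot [([243, 180, 268, 209], 0.83), ([243, 181, 259, 198], 0.17)]
grip_end [([246, 177, 264, 196], 0.44)]
grip [([246, 179, 262, 197], 0.45)]
crank [([244, 179, 266, 206], 0.79)]
platen_face [([225, 177, 292, 241], 0.63)]
resin_bottle [([325, 219, 342, 256], 0.55)]
chip_cup []
glitter_pot [([332, 204, 348, 222], 0.54)]
pliers [([215, 210, 220, 239], 0.7)]
uv_lamp [([145, 184, 186, 268], 0.85)]
top [ 0.37  -0.025  1.187] [9.63, 0.08, -88.64] [[486.0, 0.0, 256.0], [0.0, 486.0, 191.0], [0.0, 0.0, 1.0]] -0.1394540343875413
press [([178, 136, 329, 236], 0.81)]
bridge_top [([176, 135, 330, 238], 0.76)]
latch [([178, 141, 219, 188], 0.8)]
latch_pivot [([179, 135, 329, 235]
[... 913 characters left out ...]
ttle []
chip_cup []
glitter_pot []
pliers []
uv_lamp []
{'time': 2.4, 'q': array([ 7.71200236e+01,  4.97578977e+00,  1.00772102e+01,  9.51003202e+01,
       -1.78361405e-03,  8.99984873e+01]), 'qd': array([ 0.04774188, -0.03125887,  0.06685197,  0.01841046,  0.04423577,
       -0.046623  ]), 'joint_efforts': array([-2.15500870e-03, -5.20103002e+01,  4.64851677e+01,  1.80010516e-03,
        3.10870485e-05, -1.47195612e-05]), 'ee_pos': array([0.1226045 , 0.53614056, 0.231305  ]), 'tcp_rot': array([1.79998900e+02, 1.78364310e-03, 1.67121536e+02]), 'wrist_force': array([0.12124148, 0.58325677, 0.52258403]), 'torque': array([ 0.00343337,  0.01970279, -0.02559956]), 'opening': 0.08544548796453807}
```

```bash
sed -i 's/np.array(c\["rotation"\])/RM(c)/g' h.py; cat >> h.py <<'E'
from scipy.spatial.transform import Rotation as Ro
def RM(c):
    return Ro.from_euler('xyz',c["rotation"],degrees=True).as_matrix()
import pickle
def snap(n,tag):
    c=camera(n); pickle.dump(c,open(f"{n}_{tag}.pkl","wb")); return c
def load(n,tag): return pickle.load(open(f"{n}_{tag}.pkl","rb"))
E
python3 - <<'E'
from h import *
c=snap("scene","a"); save(c,"s_a",(130,150,370,310),3.3)
t=snap("top","a"); save(t,"t_a",(110,100,390,300),2.8)
def ctr(b): return ((b[0]+b[2])/2,(b[1]+b[3])/2)
print(proj(c,[0.37,0,0]),proj(t,[0.37,0,0]))
E
```

```text
[[220.48636996 217.5698935 ]] [[246.54145145 273.00814354]]
```

View pics/s_a.png

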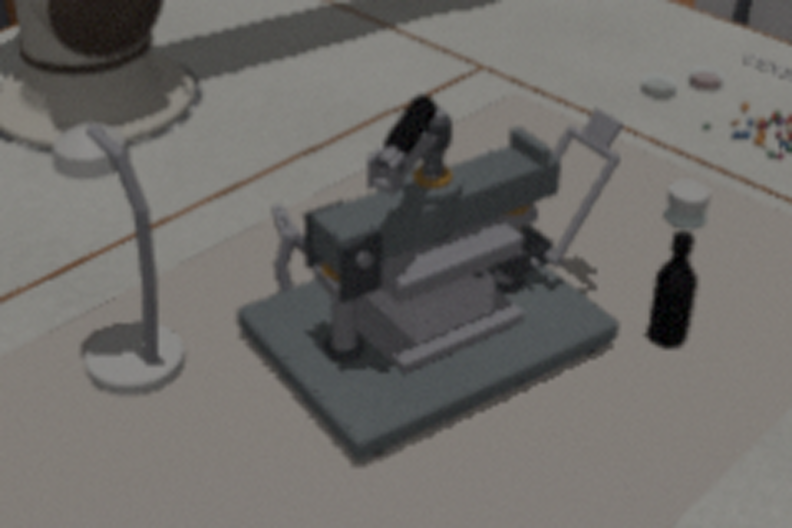

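View pics/t_a.png

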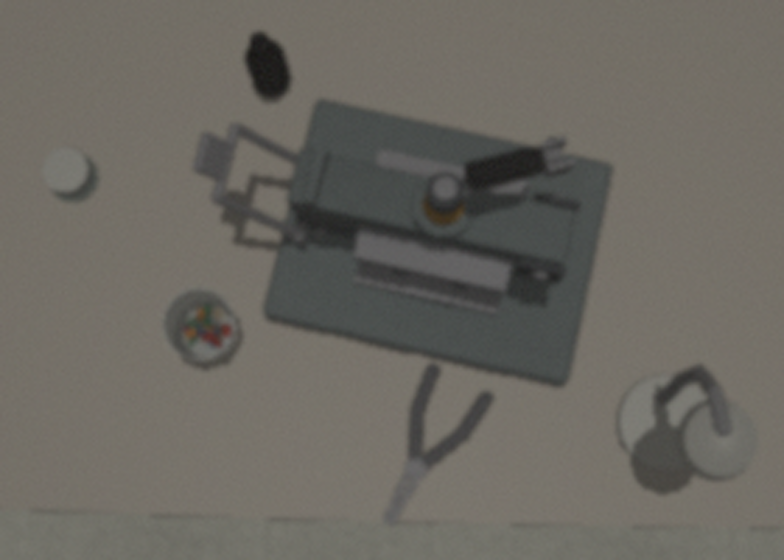

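View pics/top0.png

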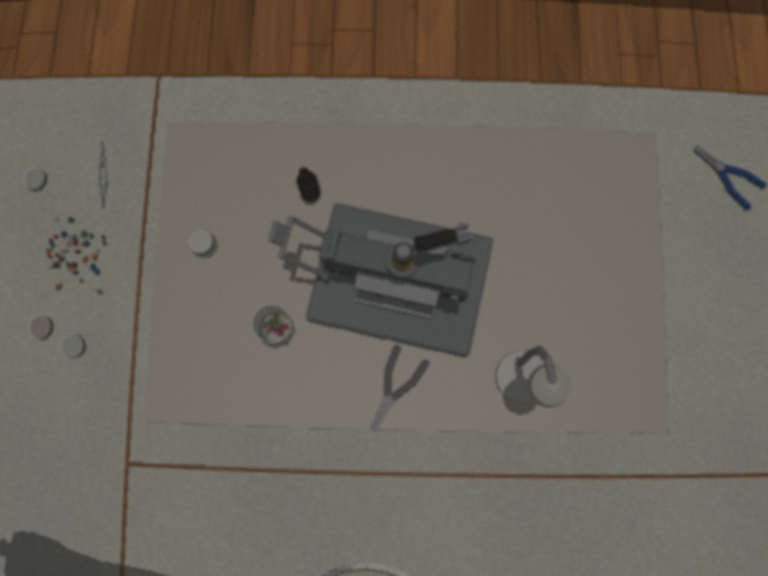

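```bash
cat > fit.py <<'E'
from h import *
from scipy.optimize import least_squares
c=load("scene","a"); t=load("top","a")
T=lambda u,v:(u/2.8+110,v/2.8+100); S=lambda u,v:(u/3.3+130,v/3.3+150)
obs=[(t,(.1,.135,.03),T(319,101)),(t,(.1,-.135,.03),T(611,166)),(t,(-.1,-.135,.03),T(563,383)),(t,(-.1,.135,.03),T(266,318)),
(c,(.1,-.135,.03),S(359,449)),(c,(-.1,-.135,.03),S(240,316)),(c,(.1,.135,.03),S(617,321))]
def W(p,P):
    cy,sy=np.cos(p[2]),np.sin(p[2]); P=np.atleast_2d(P)
    return np.c_[p[0]+cy*P[:,0]-sy*P[:,1],p[1]+sy*P[:,0]+cy*P[:,1],P[:,2]]
if __name__=="__main__":
    f=lambda p: np.concatenate([proj(k,W(p,P))[0]-o for k,P,o in obs])
    r=least_squares(f,[.5,0,-.2]); p=r.x; print(p,np.degrees(p[2])); print(np.round(r.fun.reshape(-1,2),2))
    np.save("press.npy",p)
    o=t["img"][:,:,::-1].copy()
    def draw(im,k,n,crop,s):
        im=cv2.resize(im[crop[1]:crop[3],crop[0]:crop[2]],None,fx=s,fy=s,interpolation=cv2.INTER_CUBIC)
        def L(pts):
            q=proj(k,W(p,pts)); q=((q-np.array(crop[:2])+.5)*s-.5).astype(int)
            cv2.polylines(im,[q.reshape(-1,1,2)],False,(0,255,0),1)
        for z in (0,.03): L([(.1,.135,z),(.1,-.135,z),(-.1,-.135,z),(-.1,.135,z),(.1,.135,z)])
        L([(.022,.12,.159),(.022,-.101,.159),(-.022,-.101,.159),(-.022,.12,.159),(.022,.12,.159)])
        L([(0,0,.159),(0,0,.24)])
        for th in (.5,.7,.9):
            L([(x,.116+r*np.sin(th),.06+r*np.cos(th)) for x,r in [(-.029,0),(-.029,.1035),(-.016,.1035),(-.016,.133),(.016,.133),(.016,.1035),(.029,.1035),(.029,0)]])
        cv2.imwrite("pics/"+n+".png",im)
    draw(t["img"][:,:,::-1],t,"fit_t",(110,100,390,300),2.8)
    draw(c["img"][:,:,::-1],c,"fit_s",(130,150,370,310),3.3)
E
python3 fit.py
```

```text
[ 0.58266869 -0.04445244 -0.19303751] -11.060234569188253
[[-1.84 -1.87]
 [ 1.18 -2.17]
 [ 2.39  0.17]
 [-1.81 -0.78]
 [-0.88 -1.88]
 [-2.97 -2.81]
 [ 0.25 -0.94]]
```

```bash
sleep 1
```

```text
(no output)
```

View pics/fit_t.png

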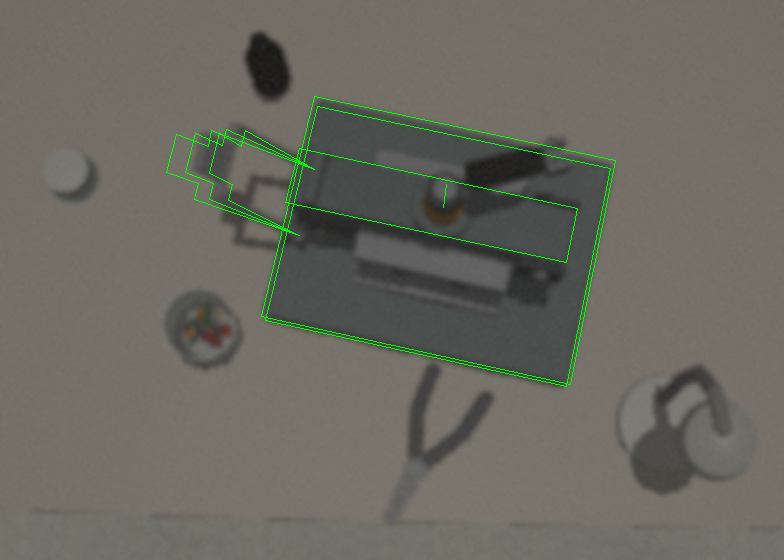

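View pics/fit_s.png

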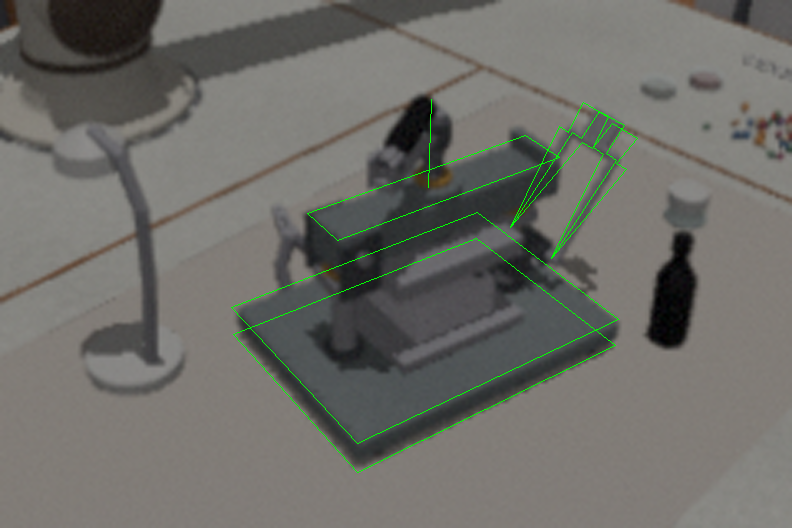

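```bash
cat > fit2.py <<'E'
from fit import *
obs2=obs+[(t,(.022,.106,.175),T(330,152)),(t,(-.022,-.101,.159),T(553,278)),
(c,(.022,-.101,.159),S(343,236)),(c,(-.022,-.101,.159),S(307,212)),(c,(.022,.12,.159),S(557,165)),(c,(.1,-.135,0),S(360,466))]
for mode in ("z","s","zs","none"):
    def f(p):
        r=[]
        for k,P,o in obs2:
            P=np.array(P,float); 
            w=W(p,P*(p[4] if "s" in mode else 1))[0]; w[2]+=p[3] if "z" in mode else 0
            r.append(proj(k,w)[0]-o)
        return np.concatenate(r)
    r=least_squares(f,[.58,-.04,-.2,0,1],loss="soft_l1"); print(mode,r.x,r.cost); print(np.round(r.fun.reshape(-1,2),1).tolist())
E
python3 fit2.py
```

```text
z [ 0.58048377 -0.04092681 -0.19727575 -0.0077748   1.        ] 25.493349108898915
[[-2.8, -0.3], [-0.6, -0.3], [0.3, 1.5], [-3.1, 0.2], [-0.7, -0.8], [-2.3, -1.7], [0.1, 0.5], [-7.0, -0.5], [2.4, -4.0], [-1.6, 2.6], [0.3, 1.7], [0.3, -0.9], [-1.0, 2.5]]
s [ 0.58143231 -0.04356102 -0.20192057 -0.00114477  0.9683516 ] 21.47663910490246
[[-0.4, -0.1], [-0.9, -0.2], [0.0, -0.6], [-0.4, -1.7], [-0.8, -3.6], [-1.1, -3.1], [-1.7, -0.7], [-4.3, -0.7], [2.3, -5.0], [-1.3, 1.6], [0.9, 1.0], [-1.0, -0.9], [-1.0, -0.4]]
zs [ 0.58125473 -0.04285457 -0.20059948 -0.0036338   0.97263813] 20.055466552736608
[[-0.8, 0.2], [-1.2, -0.0], [-0.2, -0.2], [-0.7, -1.2], [-0.6, -2.5], [-1.1, -2.3], [-1.5, 0.1], [-4.7, -0.4], [2.1, -4.7], [-1.3, 2.5], [0.9, 1.9], [-0.9, -0.2], [-0.9, 0.6]]
none [ 0.58096364 -0.04239505 -0.19180394  0.          1.        ] 31.17826837377068
[[-2.8, -1.2], [0.3, -1.6], [1.6, 0.8], [-2.7, -0.0], [-0.7, -2.6], [-2.8, -3.3], [0.2, -1.6], [-6.7, -1.4], [3.6, -5.0], [-1.8, 0.4], [-0.0, -0.4], [0.2, -3.1], [-0.9, 0.8]]
```

```bash
python3 - <<'E'
from h import *
def enh(c,n,crop,s):
    im=c["img"][:,:,::-1][crop[1]:crop[3],crop[0]:crop[2]].astype(float)
    im=np.clip((im-15)*2.0,0,255).astype(np.uint8)
    cv2.imwrite("pics/"+n+".png",cv2.resize(im,None,fx=s,fy=s,interpolation=cv2.INTER_CUBIC))
enh(load("top","a"),"e_t",(175,125,335,245),5)
enh(load("scene","a"),"e_s",(195,170,325,295),4.7)
E
```

```text
(no output)
```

View pics/e_t.png

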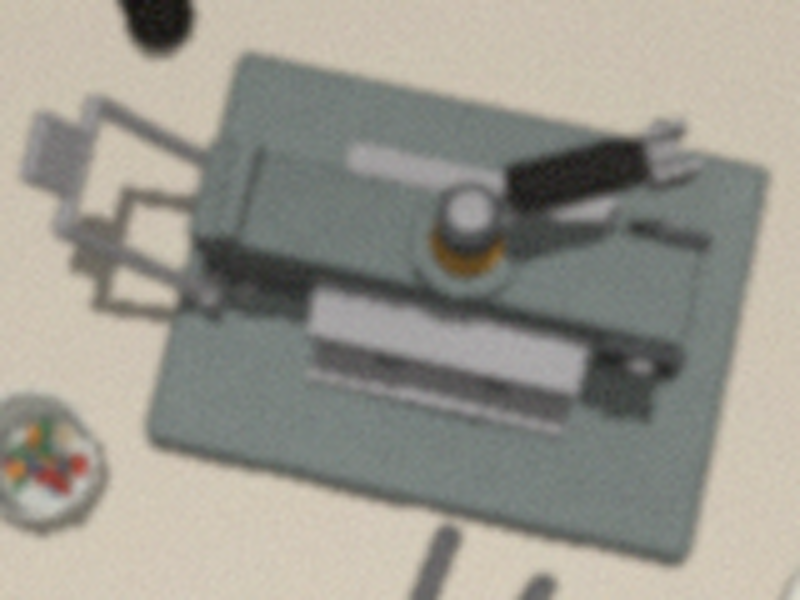

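View pics/e_s.png

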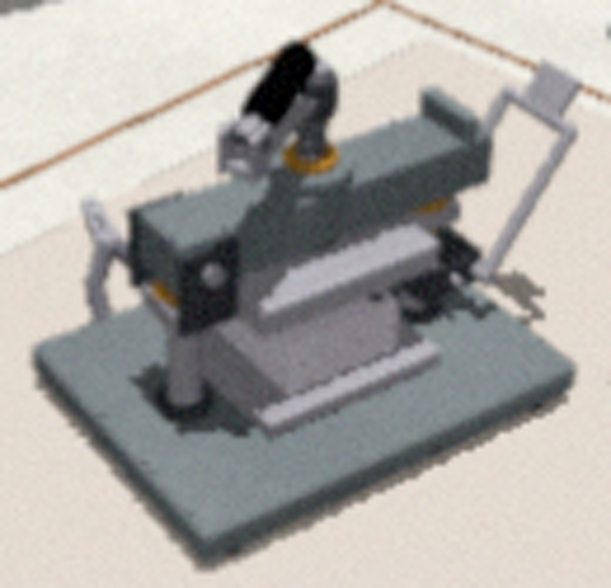

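```bash
cat > fit3.py <<'E'
from fit import *
T=lambda u,v:((u+.5)/5-.5+175,(v+.5)/5-.5+125); S=lambda u,v:((u+.5)/4.7-.5+195,(v+.5)/4.7-.5+170)
obs2=[(t,(.1,.135,.025),T(240,50)),(t,(.1,-.135,.025),T(772,168)),(t,(-.1,-.135,.025),T(688,566)),(t,(-.1,.135,.025),T(148,445)),
(t,(-.022,.12,.159),T(196,242)),(t,(-.022,-.101,.159),T(693,346)),(t,(.022,-.101,.159),T(709,240)),
(c,(.022,-.101,.159),S(180,255)),(c,(-.022,-.101,.159),S(132,212)),(c,(.022,.12,.159),S(490,140)),(c,(.022,.12,.123),S(490,180)),
(c,(-.1,-.135,.025),S(35,352)),(c,(.1,-.135,.025),S(207,555)),(c,(.1,.135,.025),S(577,368)),
(c,(-.022,.096,.175),S(422,92)),]
for mode in ("","z","s"):
    def f(p):
        r=[]
        for k,P,o in obs2:
            P=np.array(P,float); w=W(p,P*(p[4] if "s" in mode else 1))[0]; w[2]+=p[3] if "z" in mode else 0
            r.append(proj(k,w)[0]-o)
        return np.concatenate(r)
    r=least_squares(f,[.58,-.04,-.2,0,1],loss="soft_l1"); print(mode,r.x,r.cost); print(np.round(r.fun.reshape(-1,2),1).tolist())
E
python3 fit3.py
```

```text
[ 0.58366073 -0.04524776 -0.19079798  0.          1.        ] 10.610212900404635
[[-0.1, -0.1], [0.3, -1.1], [1.5, -1.2], [-0.4, -0.8], [-1.6, -1.4], [-0.7, -0.8], [-0.0, 0.8], [-0.8, -1.0], [0.2, -0.0], [0.3, -1.8], [-0.8, 0.5], [-2.2, 0.2], [-0.5, -1.7], [-0.2, -0.0], [-1.6, -0.8]]
z [ 0.58341118 -0.04478455 -0.19184276 -0.00249815  1.        ] 9.312684013871873
[[-0.2, 0.2], [0.0, -0.7], [1.1, -1.0], [-0.5, -0.7], [-1.7, -1.1], [-1.1, -0.4], [-0.4, 1.2], [-0.8, -0.3], [0.3, 0.6], [0.2, -1.1], [-0.8, 1.2], [-2.1, 0.7], [-0.5, -1.1], [-0.3, 0.6], [-1.5, -0.1]]
s [ 0.58370321 -0.04519276 -0.19223454 -0.00225378  0.99471979] 10.157470050484589
[[0.1, 0.1], [0.0, -0.9], [1.1, -1.4], [-0.1, -1.1], [-1.3, -1.4], [-1.1, -0.8], [-0.3, 1.0], [-0.7, -0.9], [0.4, 0.2], [0.1, -1.5], [-0.9, 0.8], [-1.9, 0.2], [-0.5, -1.9], [-0.5, 0.1], [-1.6, -0.4]]
```

```bash
cat > fit4.py <<'E'
from fit3 import *
p=[.5836,-.0452,-.1915]; np.save("press.npy",p)
def inv(w): 
    d=np.array(w)-[p[0],p[1],0]; cy,sy=np.cos(p[2]),np.sin(p[2]); return np.array([cy*d[0]+sy*d[1],-sy*d[0]+cy*d[1],d[2]])
print("axis proj", inv(onz(t,T(470,210),.225)))
for n,a,b in [("tabc",T(57,151),S(552,91)),("pivot",T(672,152),S(250,152)),("gend",T(510,190),S(305,52))]:
    q,e=tri([(t,a),(c,b)]); print(n,q,inv(q),np.round(e,1).tolist())
# latch angle
lt=[(t,(-.029,.1035),T(66,228)),(t,(.029,.1035),T(97,104)),(c,(-.029,.1035),S(509,92)),(c,(.029,.1035),S(574,132)),(t,(0,.119),T(57,151)),(c,(0,.119),S(552,91))]
f=lambda a: np.concatenate([proj(k,W(p,(x,.116+r*np.sin(a[0]),.06+r*np.cos(a[0]))))[0]-o for k,(x,r),o in lt])
r=least_squares(f,[.7]); print("latch",r.x,np.round(r.fun,1)); th=r.x[0]
print("tab world",W(p,(0,.116+.1195*np.sin(th),.06+.1195*np.cos(th))),"closed",W(p,(0,.116,.1795)))
E
python3 fit4.py|tail -8
```

```text
s [ 0.58370321 -0.04519276 -0.19223454 -0.00225378  0.99471979] 10.157470050484589
[[0.1, 0.1], [0.0, -0.9], [1.1, -1.4], [-0.1, -1.1], [-1.3, -1.4], [-1.1, -0.8], [-0.3, 1.0], [-0.7, -0.9], [0.4, 0.2], [0.1, -1.5], [-0.9, 0.8], [-1.9, 0.2], [-0.5, -1.9], [-0.5, 0.1], [-1.6, -0.4]]
axis proj [8.89081258e-05 1.58244366e-03 2.25000000e-01]
tabc [0.62215897 0.13645668 0.15688589] [0.00327908 0.18567496 0.15688589] [[-0.3, -0.3], [-0.3, 0.1]]
pivot [ 0.61282884 -0.12420389  0.22106334] [ 0.04373147 -0.07199651  0.22106334] [[-0.8, -0.8], [-1.0, 0.1]]
gend [ 0.58928873 -0.0578031   0.24485071] [ 0.0079835  -0.01128997  0.24485071] [[-0.6, -0.6], [-0.7, 0.1]]
latch [0.62872187] [-0.8  0.5 -0.8  0.3 -1.1  0.  -1.6 -0.2 -0.7  1.2 -1.  -0.2]
tab world [[0.61905486 0.13767411 0.15664919]] closed [[0.60567848 0.0686795  0.1795    ]]
```

>>> apply_moves(targets=[5.5,-3.8,-0.3,0,0,-4.9,0,5.5,-3.8,-0.3,0,0,-4.9,0,5.5,-3.8,-0.3,0,0,-4.9,0,5.5,-3.8,-0.3,0,0,-4.9,0,5.5,-3.8,-0.3,0,0,-4.9,0])

```text
time: 3.0
ee_pos: [0.2913, 0.4191, 0.2222]
tcp_rot: [180.0, 0.1, 137.3]
wrist_force: [-1.1, 0.7, -0.4]
opening: 0.0122
```

>>> apply_moves(targets=[11.33,-7.88,-1,0,0,-9.8,0,11.33,-7.88,-1,0,0,-9.8,0,11.33,-7.88,-1,0,0,-9.8,0,11.33,-7.88,-1,0,0,-9.8,0,11.33,-7.88,-1,0,0,-9.8,0])

```text
time: 3.5
ee_pos: [0.4936, 0.2787, 0.2043]
tcp_rot: [180.0, -0.0, 94.4]
wrist_force: [0.3, 1.3, 0.7]
opening: -0.0001
```

>>> apply_moves(targets=[4.3,-2.9,-1.6,0,0,-2.5,0,4.3,-2.9,-1.6,0,0,-2.5,0,4.3,-2.9,-1.6,0,0,-2.5,0,4.3,-2.9,-1.6,0,0,-2.5,0,4.3,-2.9,-1.6,0,0,-2.5,0])

```text
time: 4.0
ee_pos: [0.6219, 0.1917, 0.1545]
tcp_rot: [-179.9, 0.1, 79.6]
wrist_force: [-0.2, 0.4, 0.1]
opening: -0.0002
```

```bash
python3 - <<'E'
from h import *
o=bot.get_obs(); print(o["time"],o["ee_pos"],o["tcp_rot"],o["q"])
c=snap("wrist","b"); save(c,"w_b",s=1.5)
c=snap("scene","b"); save(c,"s_b",(190,110,360,270),4)
E
```

```text
4.0 [0.62189399 0.19169744 0.15445609] [-1.79870159e+02  6.38652846e-02  7.96443261e+01] [1.71303665e+01 1.83710336e+01 1.71531393e+01 8.89267670e+01
 3.26977569e-03 1.17486109e+02]
```

View pics/w_b.png

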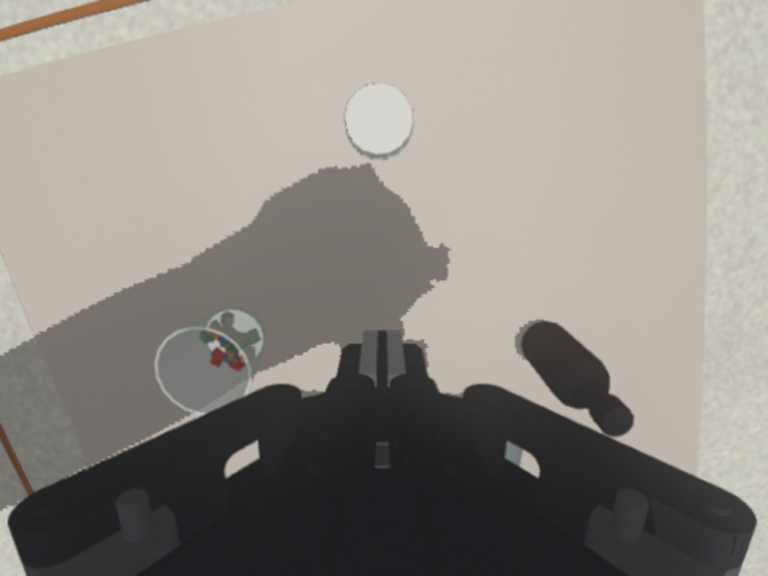

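View pics/s_b.png

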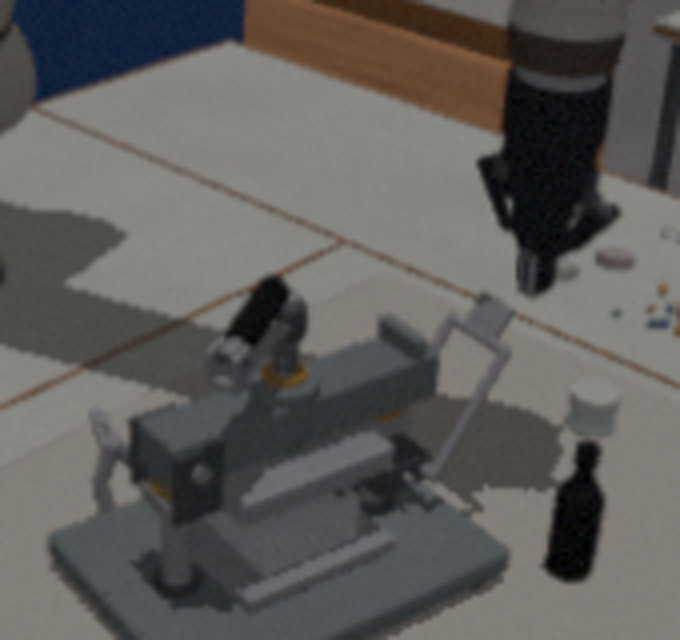

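>>> apply_moves(targets=[0.09,-0.86,0,0,0,0,0,-0.04,-1.52,0.1,0,0,0,0,-0.17,-2.17,0.3,0,0,0,0,-0.29,-2.83,0.6,0,0,0,0,-0.39,-3.32,0.7,0,0,0,0])

```text
time: 4.6
ee_pos: [0.6092, 0.0917, 0.1793]
tcp_rot: [179.9, -0.0, 79.7]
wrist_force: [0.6, 0.8, 0.2]
opening: -0.0001
```

```bash
python3 - <<'E'
from h import *
o=bot.get_obs(); print(o["time"],o["ee_pos"],o["wrist_force"])
c=snap("scene","b"); save(c,"s_c",(190,110,360,270),4)
E
```

```text
4.6 [0.60923988 0.09170017 0.17929361] [0.55905353 0.80995233 0.20035387]
```

View pics/s_c.png

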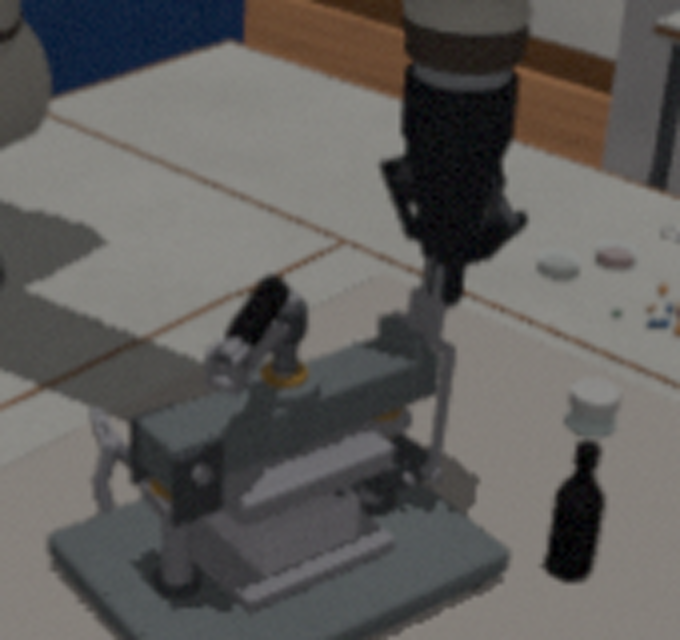

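>>> apply_moves(targets=[-0.04,-0.2,0,0,0,0,0,-0.06,-0.3,0,0,0,0,0,-0.08,-0.4,0,0,0,0,0,-0.09,-0.45,0,0,0,0,0,-0.09,-0.45,0,0,0,0,0])

```text
time: 5.15
ee_pos: [0.6071, 0.081, 0.1769]
tcp_rot: [-180.0, -0.1, 79.8]
wrist_force: [1.4, 6.2, -0.4]
opening: 0.0001
```

>>> apply_moves(targets=[-0.02,-0.12,0,0,0,0,0,-0.04,-0.2,0,0,0,0,0,-0.04,-0.2,0,0,0,0,0])

```text
time: 5.45
ee_pos: [0.6069, 0.0804, 0.177]
tcp_rot: [180.0, -0.7, 80.0]
wrist_force: [6.4, 34.3, -2.3]
opening: 0.0002
```

>>> apply_moves(targets=[0.1,0.5,0,0,0,0,0,0.1,0.6,1.6,0,0,0,0,0.1,0.5,3.2,0,0,1.3,0,-0.2,-1.0,4.4,0,0,2.6,1,-0.3,-2.6,4.8,0,0,4,1])

```text
time: 5.95
ee_pos: [0.5975, 0.0044, 0.3217]
tcp_rot: [179.8, 0.1, 104.1]
wrist_force: [0.9, -0.5, -0.3]
opening: 0.0283
```

```bash
python3 - <<'E'
from h import *
o=bot.get_obs(); print(o["time"],o["ee_pos"],o["tcp_rot"],o["wrist_force"])
E
```

```text
5.95 [0.59749342 0.00442361 0.32171834] [1.79822314e+02 6.40261009e-02 1.04069621e+02] [ 0.87916467 -0.47663693 -0.32896487]
```

>>> apply_moves(targets=[-0.03,-1.4,0,0,0,1,1,-0.03,-2.75,0,0,0,1,1,-0.03,-2.75,0,0,0,1,1,-0.03,-2.75,0,0,0,1,1,-0.03,-2.75,0,0,0,1,1])

```text
time: 6.45
ee_pos: [0.5965, -0.078, 0.3184]
tcp_rot: [-180.0, -0.0, 109.6]
wrist_force: [0.2, 0.6, -0.2]
opening: 0.0857
```

```bash
python3 - <<'E'
from h import *
o=bot.get_obs(); print(o["time"],o["ee_pos"],o["tcp_rot"],o["opening"])
c=snap("wrist","d"); save(c,"w_d",s=1.5)
c=snap("scene","d"); save(c,"s_d",(190,110,360,270),4)
E
```

```text
6.45 [ 0.59654848 -0.07800759  0.31838504] [-1.79965903e+02 -1.88927075e-02  1.09570811e+02] 0.08572385519838287
```

View pics/w_d.png

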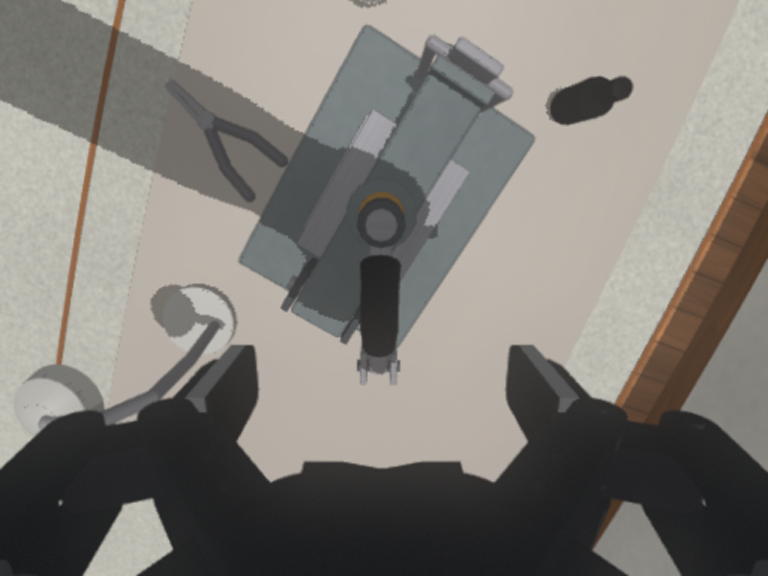

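View pics/s_d.png

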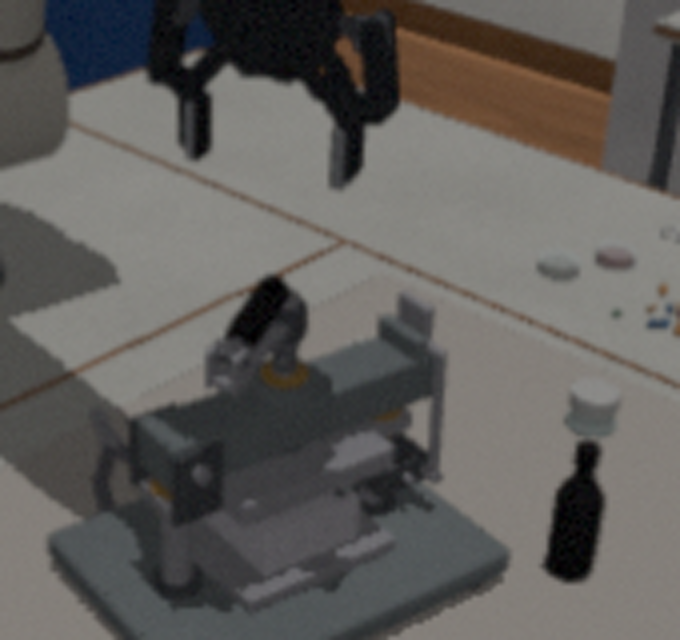

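```bash
python3 - <<'E'
from h import *
c=load("wrist","d"); u=lambda a,b:((a+.5)/1.5-.5,(b+.5)/1.5-.5)
for n,a,z in [("hub",(381,224),.225),("hub",(381,224),.220),("piv",(379,366),.222),("ears end",(379,382),.222),("end top",(380,258),.25)]:
    print(n,z,onz(c,u(*a),z))
o=bot.get_obs();print(o["ee_pos"],Ro.from_matrix(RM(c)).apply([0,0,-1]),c["origin"])
t=load("top","a"); T=lambda u,v:((u+.5)/5-.5+175,(v+.5)/5-.5+125)
for z in (.218,.222,.226): 
  print(onz(t,T(672,152),z), tri([(t,T(672,152)),(c,u(379,366))]))
print(tri([(t,T(508,188)),(c,u(380,258))]))
p=[.5836,-.0452]
E
```

```text
hub 0.225 [ 0.58363164 -0.0431206   0.225     ]
hub 0.22 [ 0.58382354 -0.04369012  0.22      ]
piv 0.222 [ 0.61240464 -0.12788043  0.222     ]
ears end 0.222 [ 0.61613625 -0.13842838  0.222     ]
end top 0.25 [ 0.58806982 -0.05700944  0.25      ]
[ 0.59658943 -0.07757598  0.31856776] [ 0.08609332 -0.24256014 -0.96630871] [ 0.57452358 -0.01608905  0.46231571]
[ 0.61194177 -0.12624737  0.218     ] (array([ 0.61085393, -0.12565004,  0.22607388]), [array([ 0.12317986, -0.4413221 ]), array([-0.80247949, -0.60968809])])
[ 0.61094168 -0.12582838  0.222     ] (array([ 0.61085393, -0.12565004,  0.22607388]), [array([ 0.12317986, -0.4413221 ]), array([-0.80247949, -0.60968809])])
[ 0.60994159 -0.12540938  0.226     ] (array([ 0.61085393, -0.12565004,  0.22607388]), [array([ 0.12317986, -0.4413221 ]), array([-0.80247949, -0.60968809])])
(array([ 0.58849798, -0.05800024,  0.24576711]), [array([-0.08612788,  0.07912991]), array([0.11425547, 0.2698933 ])])
```

>>> apply_moves(targets=[0,-0.03,-1.2,0,0,0,0.7,0,-0.05,-2.4,0,0,0,0.5,0,-0.05,-3.3,0,0,0,0.45,0,-0.05,-3.3,0,0,0,0.45,0,-0.05,-3.3,0,0,0,0.45], newtons=30)

```text
time: 7.05
ee_pos: [0.5964, -0.0795, 0.2205]
tcp_rot: [-180.0, -0.0, 109.6]
wrist_force: [-0.6, 0.8, 0.8]
opening: 0.0379
```

```bash
python3 - <<'E'
from h import *
o=bot.get_obs(); print(o["time"],o["ee_pos"],o["tcp_rot"],o["opening"])
c=snap("wrist","e"); save(c,"w_e",s=1.5)
c=snap("scene","e"); save(c,"s_e",(190,110,360,270),4)
E
```

```text
7.05 [ 0.59639674 -0.07951319  0.22050183] [-1.79995926e+02 -9.59450616e-04  1.09600914e+02] 0.03792535058890943
```

View pics/w_e.png

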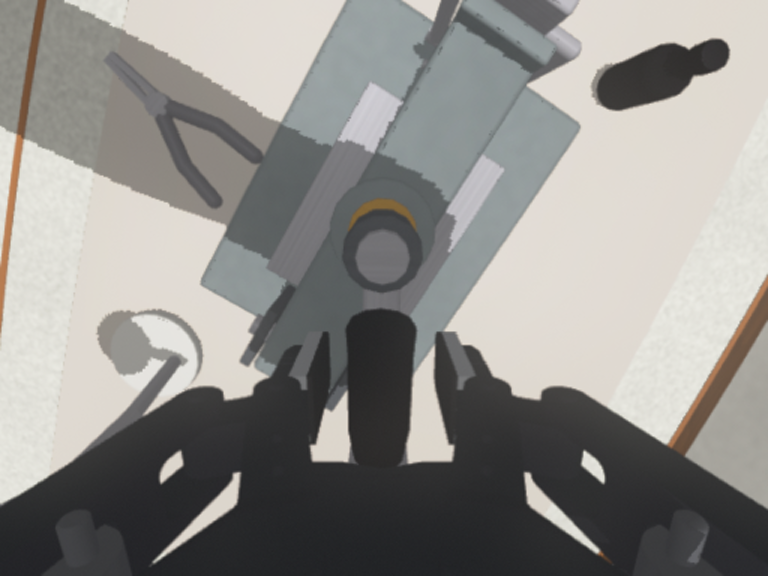

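View pics/s_e.png

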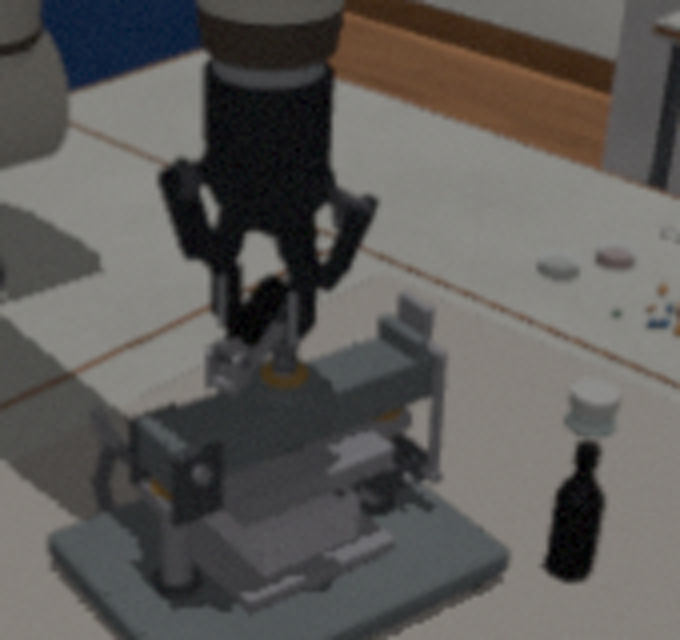

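>>> apply_moves(targets=[0,0,0,0,0,0,0.2,0,0,0,0,0,0,0.1,0,0,0,0,0,0,0.1,0,0,0,0,0,0,0.1], newtons=30)

```text
time: 7.55
ee_pos: [0.5968, -0.0801, 0.2206]
tcp_rot: [179.9, 0.0, 109.6]
wrist_force: [-1.5, 2.2, 4.4]
opening: 0.0206
```

>>> apply_moves(targets=[0.03,-0.08,0.19,0,0,0,0.1,0.06,-0.18,0.37,0,0,0,0.1,0.1,-0.3,0.53,0,0,0,0.1,0.15,-0.44,0.69,0,0,0,0.1,0.2,-0.59,0.81,0,0,0,0.1])

```text
time: 8.05
ee_pos: [0.6018, -0.0958, 0.2436]
tcp_rot: [-180.0, -0.3, 109.6]
wrist_force: [-4.0, 14.2, 0.8]
opening: 0.0205
```

```bash
python3 - <<'E'
from h import *
o=bot.get_obs(); print(o["time"],o["ee_pos"],o["tcp_rot"],o["opening"],o["wrist_force"])
c=snap("scene","f"); save(c,"s_f",(190,110,360,270),4)
E
```

```text
8.05 [ 0.60177359 -0.09577529  0.24355734] [-179.95321838   -0.30889964  109.62395418] 0.020459470236766062 [-3.96780841 14.16242149  0.79278864]
```

View pics/s_f.png

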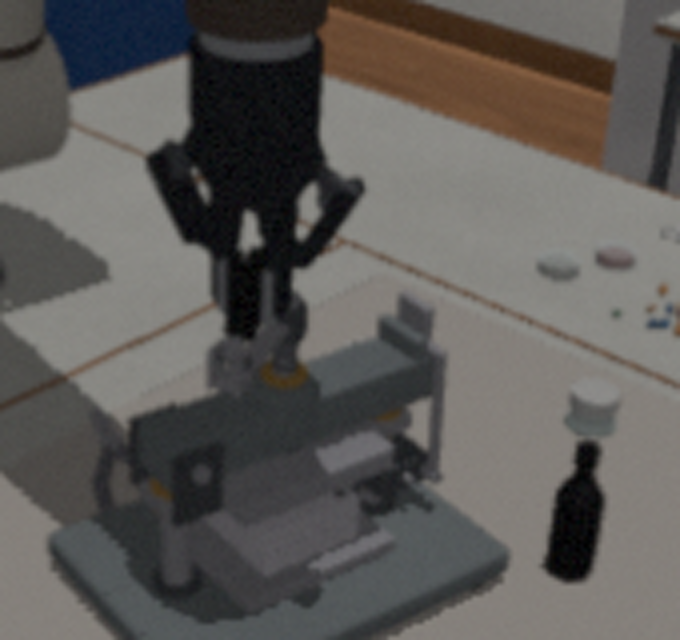

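>>> apply_moves(targets=[0.06,-0.18,0.11,0,0,0,0.1,0.12,-0.35,0.19,0,0,0,0.1,0.19,-0.54,0.25,0,0,0,0.1,0.26,-0.73,0.28,0,0,0,0.1,0.31,-0.89,0.29,0,0,0,0.1])

```text
time: 8.6
ee_pos: [0.6113, -0.1227, 0.2536]
tcp_rot: [179.9, -0.2, 109.6]
wrist_force: [-4.4, 12.2, 8.4]
opening: 0.0211
```

```bash
python3 - <<'E'
from h import *
o=bot.get_obs(); print(o["time"],o["ee_pos"],o["tcp_rot"],o["opening"],o["wrist_force"])
c=snap("scene","g"); save(c,"s_g",(190,110,360,270),4)
E
```

```text
8.6 [ 0.61133554 -0.12266601  0.25362345] [179.9303947   -0.23598649 109.61852189] 0.02112015416566165 [-4.37068248 12.15530776  8.36701452]
```

View pics/s_g.png

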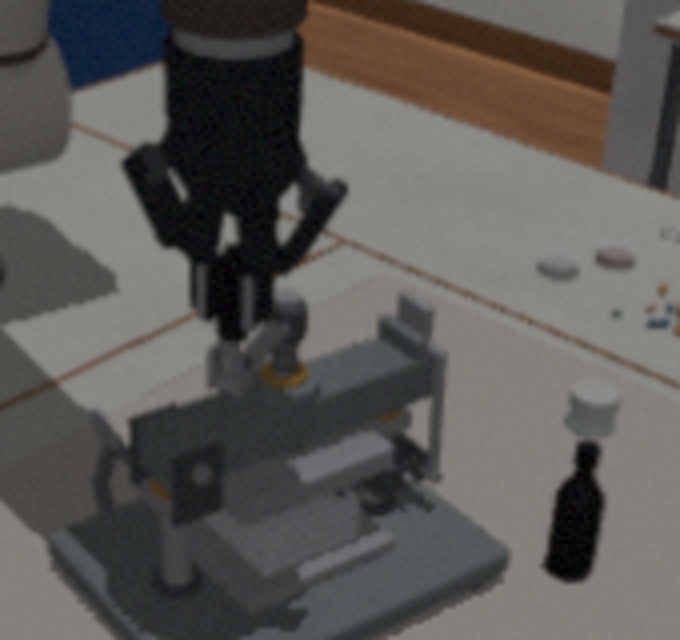

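>>> apply_moves(targets=[0.03,-0.08,0,0,0,0,0.1,0.06,-0.16,0,0,0,0,0.1,0.06,-0.16,0,0,0,0,0.1])

```text
time: 8.95
ee_pos: [0.6131, -0.1277, 0.2537]
tcp_rot: [179.9, -0.2, 109.6]
wrist_force: [-3.9, 9.5, 7.7]
opening: 0.0208
```

>>> apply_moves(targets=[0.03,-0.08,0,0,0,0,0.1,0.04,-0.12,0,0,0,0,0.1,0.04,-0.12,0,0,0,0,0.1])

```text
time: 9.25
ee_pos: [0.6144, -0.1312, 0.2535]
tcp_rot: [179.9, -0.2, 109.6]
wrist_force: [-2.8, 10.8, 7.4]
opening: 0.021
```

```bash
python3 - <<'E'
from h import *
o=bot.get_obs(); print(o["time"],o["ee_pos"],o["tcp_rot"],o["opening"],o["wrist_force"],o["torque"])
c=snap("scene","g"); save(c,"s_h",(200,140,310,240),7)
c=snap("wrist","g"); save(c,"w_h",s=1.5)
c=snap("top","g"); save(c,"t_h",(195,120,335,230),5)
E
```

```text
9.25 [ 0.61437353 -0.13121923  0.25345052] [179.9339441   -0.20614859 109.60229671] 0.02104680577845197 [-2.76088724 10.79612201  7.44791459] [2.52817061 0.86594207 0.01968342]
```

View pics/s_h.png

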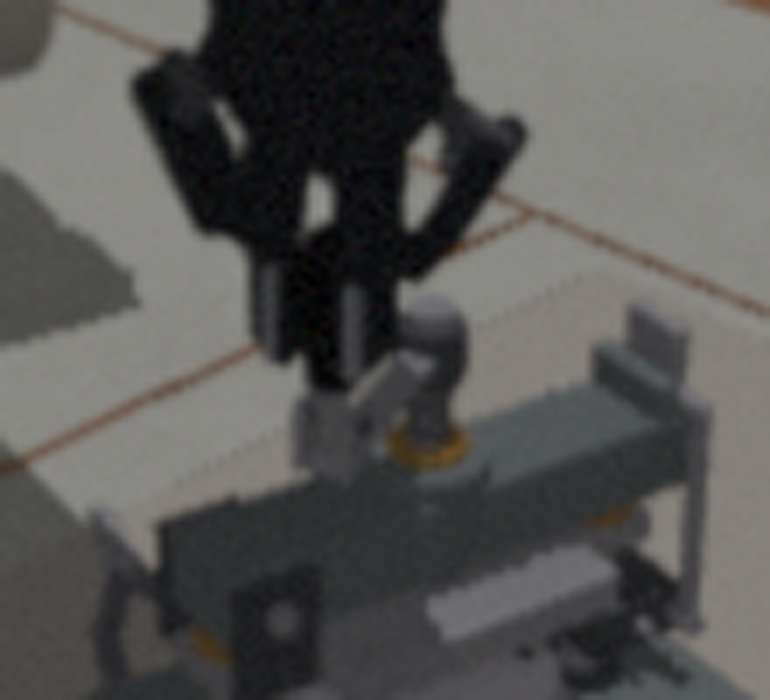

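View pics/w_h.png

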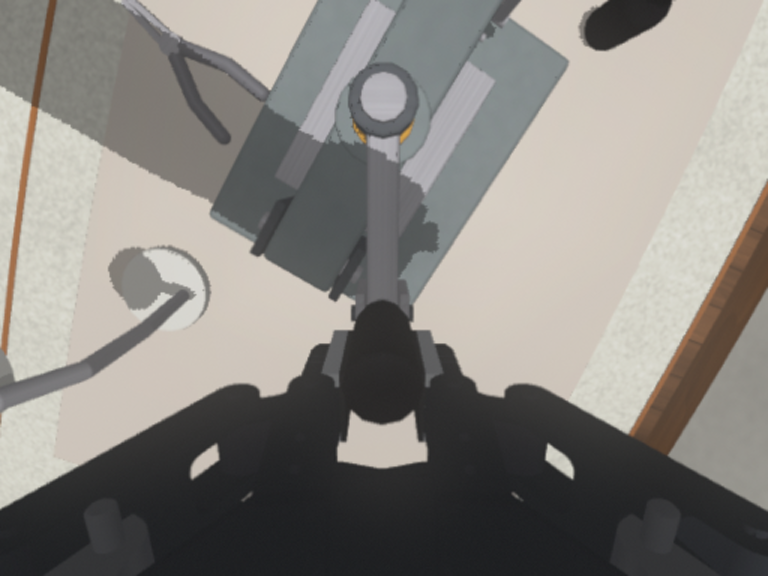

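View pics/t_h.png

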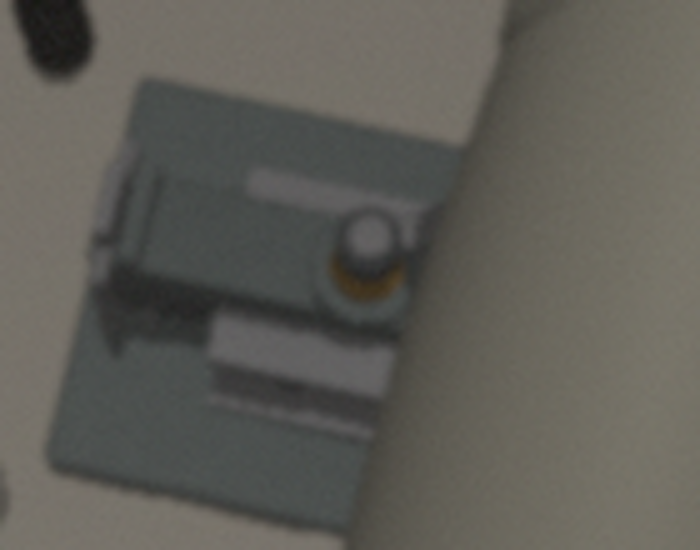

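```bash
cat >> h.py <<'E'
def gripmodel(A,ang,zp,phi,R=.085):
    e=np.array([np.cos(ang),np.sin(ang),0]); P=np.array([A[0],A[1],0])+R*e+[0,0,zp]
    d=-np.cos(phi)*e+np.sin(phi)*np.array([0,0,1.]); return P,e,d
E
python3 - <<'E'
from h import *
c=load("wrist","g"); o=bot.get_obs(); e=o["ee_pos"]
s=lambda q:np.round((q+.5)*1.5-.5,0).tolist()
print("tcp",s(proj(c,e)),"grasp",s(proj(c,e+[0,0,.019])))
im0=cv2.resize(c["img"][:,:,::-1],None,fx=1.5,fy=1.5)
sc=load("scene","g"); ims=cv2.resize(sc["img"][140:240,200:310,::-1],None,fx=7,fy=7,interpolation=cv2.INTER_CUBIC)
A=(.5836,-.0445); ang=np.arctan2(e[1]-A[1],e[0]-A[0]); print(np.degrees(ang))
for phi,col in ((1.35,(0,0,255)),(1.571,(0,255,0))):
    P,er,d=gripmodel(A,ang,.2235,phi)
    n=np.array([-er[1],er[0],0]); m=np.cross(n,d)
    th=np.linspace(0,2*np.pi,40)
    for L in (.013,.071):
        ring=P+L*d+.0105*(np.cos(th)[:,None]*n+np.sin(th)[:,None]*m)
        q=(proj(c,ring)+.5)*1.5; cv2.polylines(im0,[q.astype(int).reshape(-1,1,2)],True,col,1)
        q=(proj(sc,ring)-[200,140]+.5)*7; cv2.polylines(ims,[q.astype(int).reshape(-1,1,2)],True,col,1)
    print(phi,"pivot",s(proj(c,P)),"end",s(proj(c,P+.071*d)))
cv2.imwrite("pics/ov.png",im0); cv2.imwrite("pics/ovs.png",ims)
E
```

```text
tcp [[382.0, 354.0]] grasp [[382.0, 378.0]]
-70.46367888936845
1.35 pivot [[382.0, 311.0]] end [[382.0, 338.0]]
1.571 pivot [[382.0, 311.0]] end [[382.0, 393.0]]
```

View pics/ov.png

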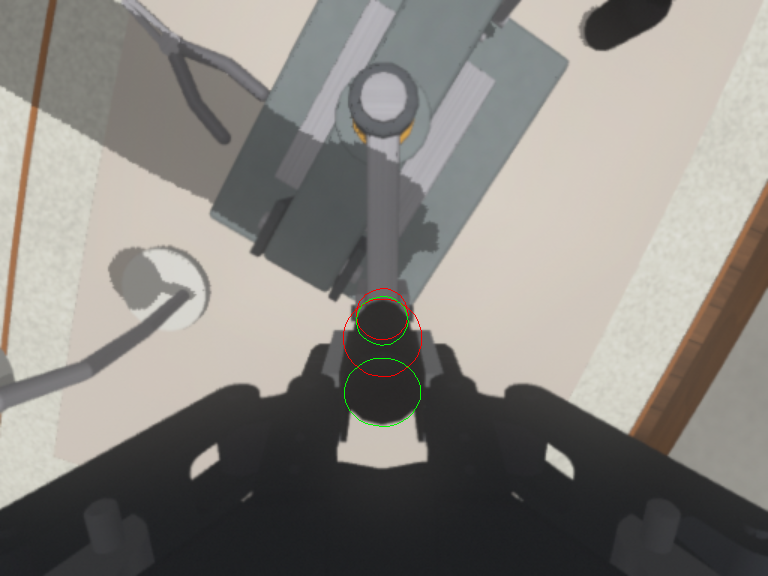

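View pics/ovs.png

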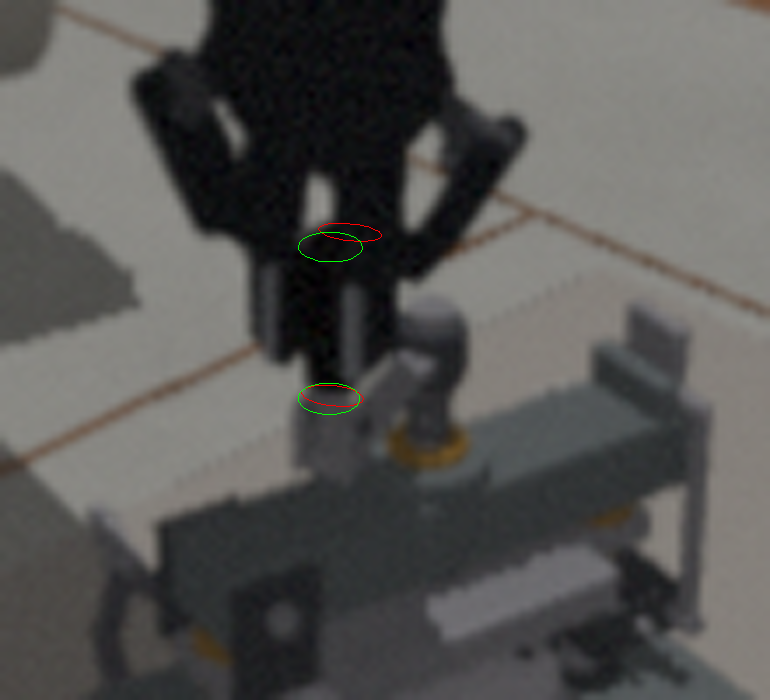

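>>> apply_moves(targets=[0,0,0,0,0,0,0.45,0,0,0,0,0,0,0.45,-0.07,0.2,-0.27,0,0,0,0.45,-0.07,0.2,-0.27,0,0,0,0.45])

```text
time: 9.8
ee_pos: [0.6124, -0.1271, 0.2434]
tcp_rot: [-179.9, -0.0, 109.5]
wrist_force: [-0.3, 0.2, 0.1]
opening: 0.0382
```

```bash
python3 - <<'E'
from h import *
c=snap("wrist","h"); o=bot.get_obs(); e=o["ee_pos"]; print(o["time"],e,o["tcp_rot"],o["opening"],o["wrist_force"])
im0=cv2.resize(c["img"][:,:,::-1],None,fx=1.5,fy=1.5)
sc=snap("scene","h"); ims=cv2.resize(sc["img"][140:240,200:310,::-1],None,fx=7,fy=7,interpolation=cv2.INTER_CUBIC)
A=(.5836,-.0445); ang=np.radians(-70.5)
for phi,col in ((1.571,(0,255,0)),):
    P,er,d=gripmodel(A,ang,.2235,phi)
    n=np.array([-er[1],er[0],0]); m=np.cross(n,d)
    th=np.linspace(0,2*np.pi,40)
    for L in (.013,.071):
        ring=P+L*d+.0105*(np.cos(th)[:,None]*n+np.sin(th)[:,None]*m)
        q=(proj(c,ring)+.5)*1.5; cv2.polylines(im0,[q.astype(int).reshape(-1,1,2)],True,col,1)
        q=(proj(sc,ring)-[200,140]+.5)*7; cv2.polylines(ims,[q.astype(int).reshape(-1,1,2)],True,col,1)
cv2.imwrite("pics/ov2.png",im0); cv2.imwrite("pics/ovs2.png",ims)
E
```

```text
9.85 [ 0.61242486 -0.12725401  0.24397864] [-1.79931095e+02 -1.69155357e-02  1.09535638e+02] 0.03838839795556402 [-0.45597349 -0.36013543 -0.18820114]
```

View pics/ov2.png

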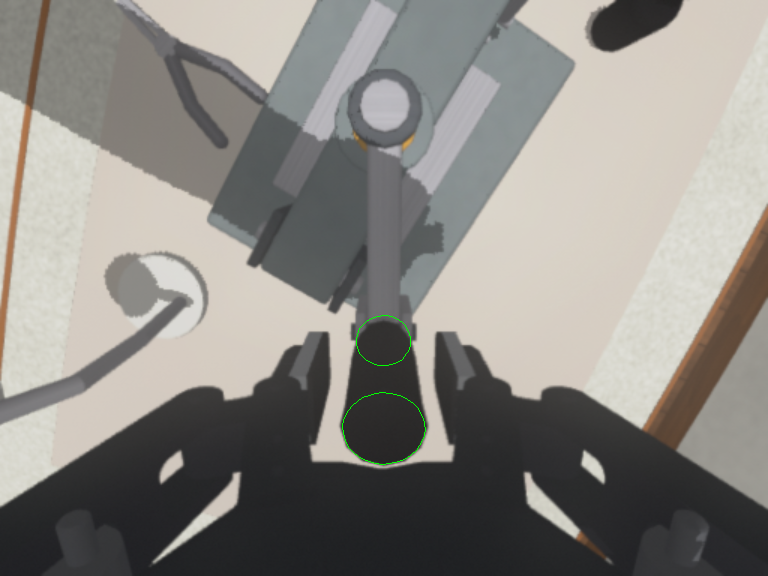

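View pics/ovs2.png

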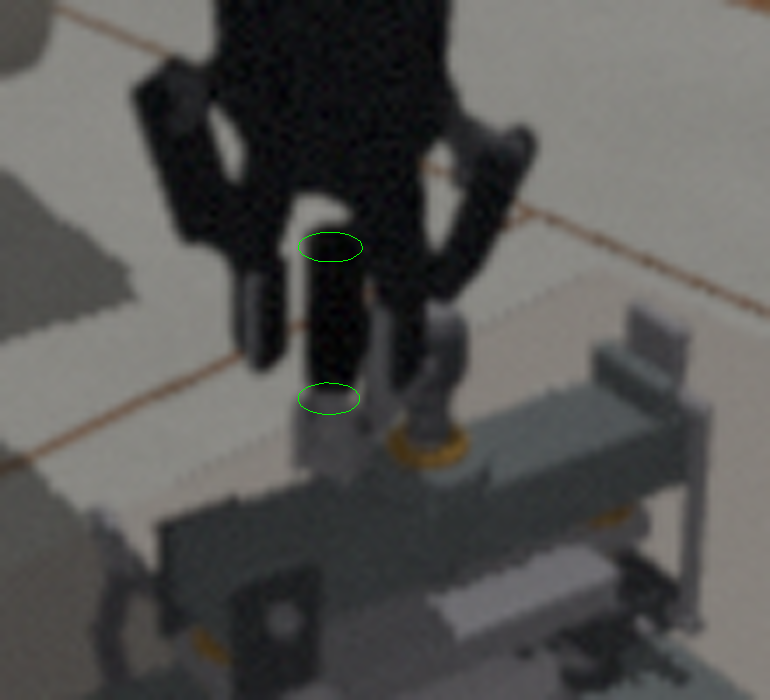

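>>> apply_moves(targets=[0,0,0,0,0,0,0.1,0,0,0,0,0,0,0.1,0,0,0,0,0,0,0.1], newtons=40)

```text
time: 10.2
ee_pos: [0.6128, -0.1273, 0.2449]
tcp_rot: [180.0, 0.0, 109.5]
wrist_force: [0.1, -0.7, 1.9]
opening: 0.0205
```

```bash
cat > gen.py <<'E'
import numpy as np,sys
# cumulative plan: absolute tcp offset from start pose; k-th call covers 5 rows
A0=np.radians(-70.5); R=85.; st=float(sys.argv[2]) if len(sys.argv)>2 else .2
def pos(s): 
    a=A0-s; bias=1.5*min(1,s/.4)
    return np.array([(R+bias)*np.cos(a)-R*np.cos(A0),(R+bias)*np.sin(a)-R*np.sin(A0),-1.273*s])/30
s=float(sys.argv[1])
for call in range(int(sys.argv[3]) if len(sys.argv)>3 else 1):
    b=np.round(pos(s),2); rows=[]
    for i in range(1,6): rows+=list(np.round(np.round(pos(s+i*st),2)-b,2))+[0,0,0,.1]
    s+=5*st; print("end s",round(s,2),"off mm",np.round(pos(s)*30,1)); print([float(x) if x else 0 for x in rows])
E
python3 gen.py 0 0.15; python3 gen.py 0.75 .22 5
```

```text
end s 0.75 off mm [-62.8   0.8  -1. ]
[-0.41, -0.13, -0.01, 0, 0, 0, 0.1, -0.83, -0.2, -0.01, 0, 0, 0, 0.1, -1.26, -0.2, -0.02, 0, 0, 0, 0.1, -1.69, -0.12, -0.03, 0, 0, 0, 0.1, -2.09, 0.03, -0.03, 0, 0, 0, 0.1]
end s 1.85 off mm [-114.7   74.8   -2.4]
[-0.55, 0.31, -0.01, 0, 0, 0, 0.1, -1.02, 0.74, -0.02, 0, 0, 0, 0.1, -1.38, 1.26, -0.03, 0, 0, 0, 0.1, -1.63, 1.84, -0.04, 0, 0, 0, 0.1, -1.73, 2.46, -0.05, 0, 0, 0, 0.1]
end s 2.95 off mm [-72.2 154.7  -3.8]
[0.03, 0.64, -0.01, 0, 0, 0, 0.1, 0.2, 1.25, -0.02, 0, 0, 0, 0.1, 0.49, 1.81, -0.03, 0, 0, 0, 0.1, 0.9, 2.29, -0.04, 0, 0, 0, 0.1, 1.41, 2.67, -0.05, 0, 0, 0, 0.1]
end s 4.05 off mm [ 18.2 153.   -5.2]
[0.58, 0.26, 0, 0, 0, 0, 0.1, 1.2, 0.38, -0.01, 0, 0, 0, 0.1, 1.83, 0.37, -0.02, 0, 0, 0, 0.1, 2.45, 0.22, -0.03, 0, 0, 0, 0.1, 3.02, -0.06, -0.04, 0, 0, 0, 0.1]
end s 5.15 off mm [57.7 71.7 -6.6]
[0.49, -0.4, -0.01, 0, 0, 0, 0.1, 0.88, -0.89, -0.02, 0, 0, 0, 0.1, 1.16, -1.46, -0.03, 0, 0, 0, 0.1, 1.31, -2.08, -0.04, 0, 0, 0, 0.1, 1.31, -2.71, -0.05, 0, 0, 0, 0.1]
end s 6.25 off mm [ 3.2 -0.4 -8. ]
[-0.13, -0.62, -0.01, 0, 0, 0, 0.1, -0.39, -1.19, -0.02, 0, 0, 0, 0.1, -0.77, -1.7, -0.03, 0, 0, 0, 0.1, -1.25, -2.11, -0.04, 0, 0, 0, 0.1, -1.81, -2.4, -0.05, 0, 0, 0, 0.1]
```

>>> apply_moves(targets=[-0.41,-0.13,-0.01,0,0,0,0.1,-0.83,-0.2,-0.01,0,0,0,0.1,-1.26,-0.2,-0.02,0,0,0,0.1,-1.69,-0.12,-0.03,0,0,0,0.1,-2.09,0.03,-0.03,0,0,0,0.1])

```text
time: 10.7
ee_pos: [0.5501, -0.1255, 0.244]
tcp_rot: [179.9, -0.1, 109.6]
wrist_force: [5.5, 4.3, 0.5]
opening: 0.0209
```

>>> apply_moves(targets=[-0.55,0.31,-0.01,0,0,0,0.1,-1.02,0.74,-0.02,0,0,0,0.1,-1.38,1.26,-0.03,0,0,0,0.1,-1.63,1.84,-0.04,0,0,0,0.1,-1.73,2.46,-0.05,0,0,0,0.1])

```text
time: 11.2
ee_pos: [0.4995, -0.0519, 0.2426]
tcp_rot: [179.7, 0.1, 109.5]
wrist_force: [17.1, -2.0, -3.0]
opening: 0.0209
```

```bash
python3 - <<'E'
from h import *
c=snap("scene","k"); save(c,"s_k",(190,110,360,270),4)
c=snap("wrist","k"); save(c,"w_k",s=1.5)
E
```

```text
(no output)
```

View pics/s_k.png

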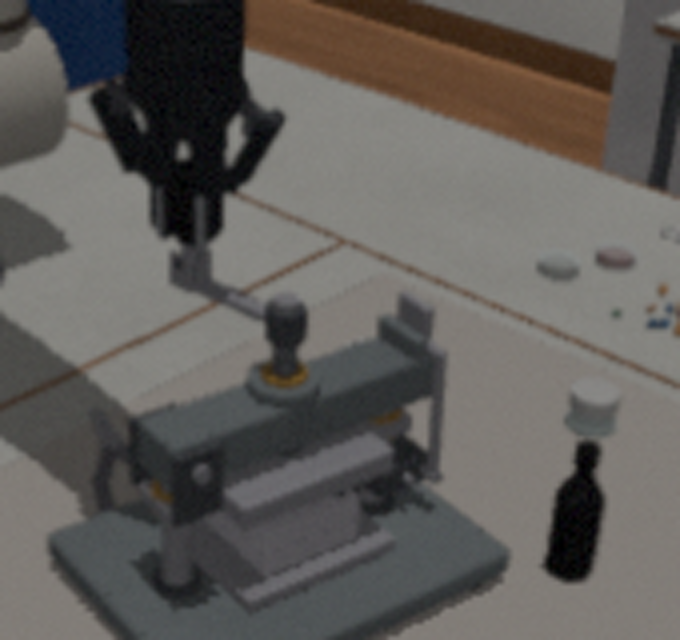

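View pics/w_k.png

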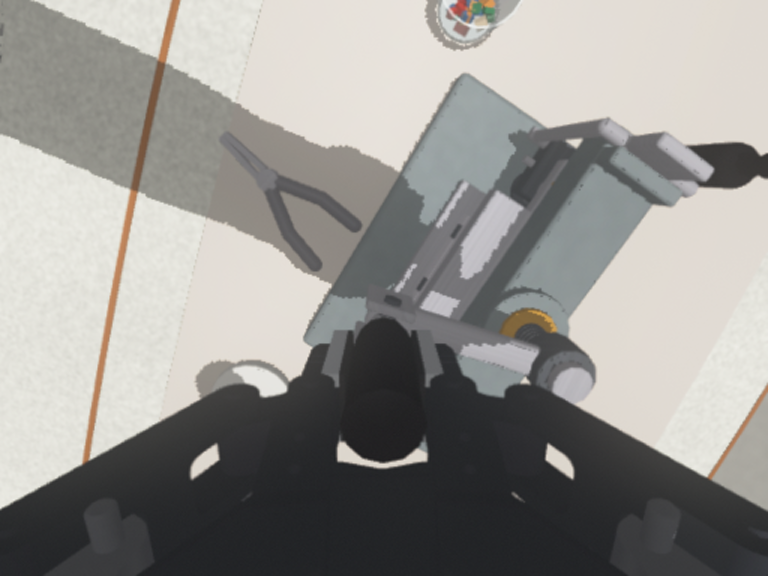

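>>> apply_moves(targets=[0.03,0.64,-0.01,0,0,0,0.1,0.2,1.25,-0.02,0,0,0,0.1,0.49,1.81,-0.03,0,0,0,0.1,0.9,2.29,-0.04,0,0,0,0.1,1.41,2.67,-0.05,0,0,0,0.1])

```text
time: 11.8
ee_pos: [0.5418, 0.0265, 0.2411]
tcp_rot: [179.9, 0.3, 109.5]
wrist_force: [6.5, -16.7, 1.4]
opening: 0.0213
```

>>> apply_moves(targets=[0.58,0.26,0,0,0,0,0.1,1.2,0.38,-0.01,0,0,0,0.1,1.83,0.37,-0.02,0,0,0,0.1,2.45,0.22,-0.03,0,0,0,0.1,3.02,-0.06,-0.04,0,0,0,0.1])

```text
time: 12.3
ee_pos: [0.6307, 0.0246, 0.2397]
tcp_rot: [-179.9, 0.1, 109.5]
wrist_force: [-7.8, -8.7, 4.3]
opening: 0.0213
```

>>> apply_moves(targets=[0.49,-0.4,-0.01,0,0,0,0.1,0.88,-0.89,-0.02,0,0,0,0.1,1.16,-1.46,-0.03,0,0,0,0.1,1.31,-2.08,-0.04,0,0,0,0.1,1.31,-2.71,-0.05,0,0,0,0.1])

```text
time: 12.8
ee_pos: [0.6702, -0.0556, 0.2384]
tcp_rot: [-180.0, -0.1, 109.6]
wrist_force: [-5.6, 3.6, 3.2]
opening: 0.0207
```

```bash
python3 gen.py 6.25 .22 4;  python3 - <<'E'
from h import *
c=snap("scene","l"); save(c,"s_l",(190,110,360,270),4)
c=snap("wrist","l"); save(c,"w_l",s=1.5)
E
```

```text
end s 7.35 off mm [-85.8  15.5  -9.4]
[-0.61, -0.17, 0, 0, 0, 0, 0.1, -1.25, -0.2, -0.01, 0, 0, 0, 0.1, -1.87, -0.09, -0.02, 0, 0, 0, 0.1, -2.45, 0.16, -0.03, 0, 0, 0, 0.1, -2.97, 0.53, -0.04, 0, 0, 0, 0.1]
end s 8.45 off mm [-112.1  102.   -10.8]
[-0.43, 0.47, -0.01, 0, 0, 0, 0.1, -0.74, 1.02, -0.02, 0, 0, 0, 0.1, -0.92, 1.62, -0.03, 0, 0, 0, 0.1, -0.97, 2.25, -0.04, 0, 0, 0, 0.1, -0.88, 2.88, -0.05, 0, 0, 0, 0.1]
end s 9.55 off mm [-46.8 164.6 -12.2]
[0.23, 0.59, -0.01, 0, 0, 0, 0.1, 0.58, 1.12, -0.02, 0, 0, 0, 0.1, 1.04, 1.56, -0.03, 0, 0, 0, 0.1, 1.58, 1.89, -0.04, 0, 0, 0, 0.1, 2.18, 2.09, -0.05, 0, 0, 0, 0.1]
end s 10.65 off mm [ 38.6 134.9 -13.6]
[0.63, 0.06, 0, 0, 0, 0, 0.1, 1.26, -0.01, -0.01, 0, 0, 0, 0.1, 1.86, -0.22, -0.02, 0, 0, 0, 0.1, 2.39, -0.55, -0.03, 0, 0, 0, 0.1, 2.85, -0.99, -0.04, 0, 0, 0, 0.1]
```

View pics/s_l.png

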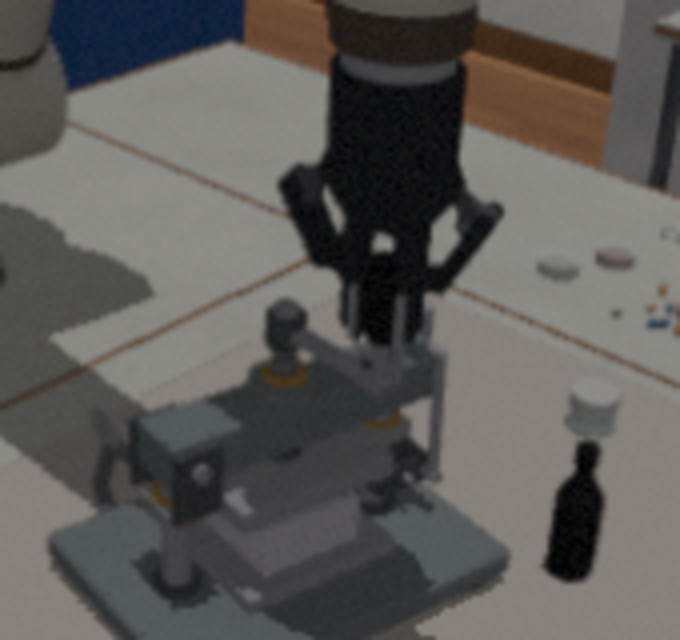

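View pics/w_l.png

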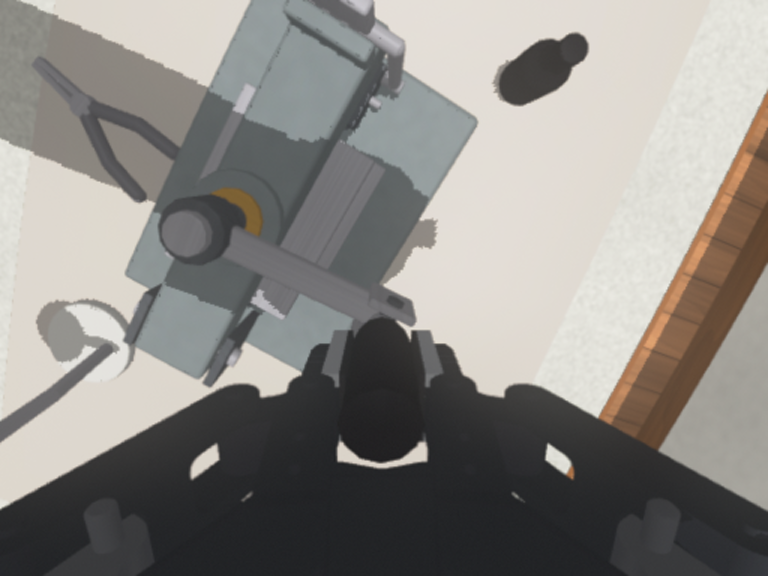

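>>> apply_moves(targets=[-0.13,-0.62,-0.01,0,0,0,0.1,-0.39,-1.19,-0.02,0,0,0,0.1,-0.77,-1.7,-0.03,0,0,0,0.1,-1.25,-2.11,-0.04,0,0,0,0.1,-1.81,-2.4,-0.05,0,0,0,0.1])

```text
time: 13.4
ee_pos: [0.6156, -0.1275, 0.2369]
tcp_rot: [179.9, -0.1, 109.6]
wrist_force: [-0.8, 7.5, 3.9]
opening: 0.0208
```

>>> apply_moves(targets=[-0.61,-0.17,0,0,0,0,0.1,-1.25,-0.2,-0.01,0,0,0,0.1,-1.87,-0.09,-0.02,0,0,0,0.1,-2.45,0.16,-0.03,0,0,0,0.1,-2.97,0.53,-0.04,0,0,0,0.1])

```text
time: 13.9
ee_pos: [0.5272, -0.1109, 0.2355]
tcp_rot: [179.8, -0.0, 109.5]
wrist_force: [11.1, 8.7, 1.7]
opening: 0.0209
```

>>> apply_moves(targets=[-0.43,0.47,-0.01,0,0,0,0.1,-0.74,1.02,-0.02,0,0,0,0.1,-0.92,1.62,-0.03,0,0,0,0.1,-0.97,2.25,-0.04,0,0,0,0.1,-0.88,2.88,-0.05,0,0,0,0.1])

```text
time: 14.4
ee_pos: [0.5023, -0.0254, 0.2342]
tcp_rot: [179.7, 0.2, 109.5]
wrist_force: [17.2, -7.6, -2.4]
opening: 0.0209
```

```bash
python3 - <<'E'
from h import *
c=snap("scene","m"); save(c,"s_m",(200,160,310,270),7)
im=c["img"][190:260,220:300].astype(float)*2.2-20
cv2.imwrite("pics/s_m2.png",cv2.resize(np.clip(im,0,255).astype(np.uint8)[:,:,::-1],None,fx=8,fy=8,interpolation=cv2.INTER_CUBIC))
p=np.load("press.npy"); from fit import W
for n,P in [("mould top front -y",(.04,-.04,.078)),("mould top front +y",(.04,.04,.078)),("+5",(.04,-.04,.083)),("bridge",(.022,-.101,.159))]:
    q=proj(c,W(p,P))[0]; print(n,(q-[220,190]+.5)*8)
E
```

```text
mould top front -y [288.42528481 434.50108925]
mould top front +y [477.32186926 354.06952428]
+5 [288.73599949 422.55511816]
bridge [100.4322176  266.56423892]
```

View pics/s_m2.png

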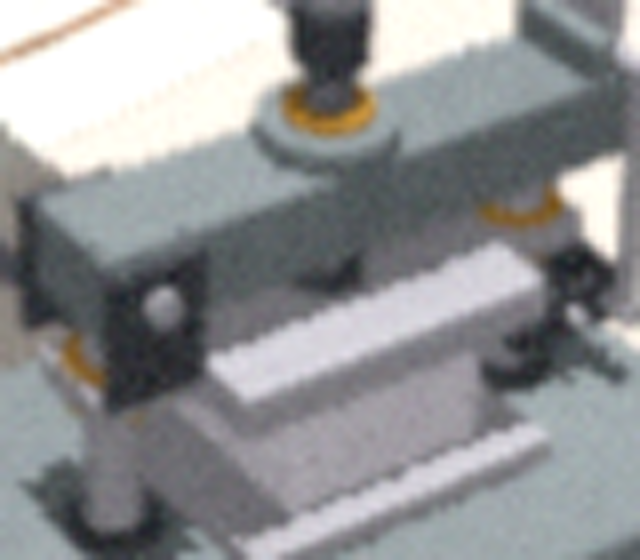

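View pics/s_m.png

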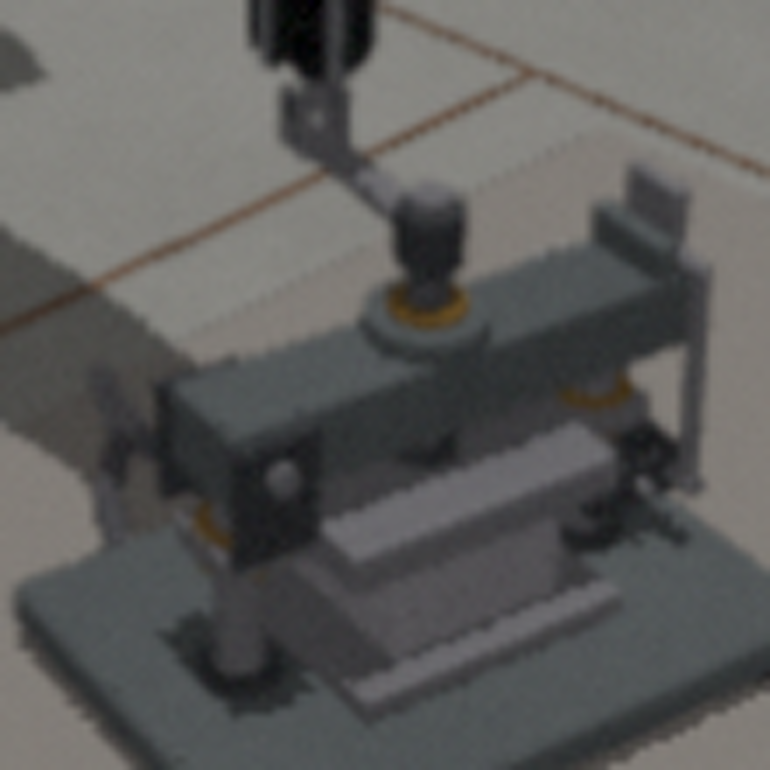

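```bash
sed -i 's/range(1,6)/range(1,4)/; s/s+=5\*st/s+=3*st/' gen.py; python3 gen.py 8.45 .06 12
```

```text
end s 8.63 off mm [-106.8  116.6  -11. ]
[0.05, 0.17, 0, 0, 0, 0, 0.1, 0.11, 0.33, 0, 0, 0, 0, 0.1, 0.18, 0.49, -0.01, 0, 0, 0, 0.1]
end s 8.81 off mm [-99.  130.1 -11.2]
[0.08, 0.15, 0, 0, 0, 0, 0.1, 0.16, 0.3, 0, 0, 0, 0, 0.1, 0.26, 0.45, 0, 0, 0, 0, 0.1]
end s 8.99 off mm [-88.9 141.9 -11.4]
[0.1, 0.13, -0.01, 0, 0, 0, 0.1, 0.22, 0.27, -0.01, 0, 0, 0, 0.1, 0.34, 0.39, -0.01, 0, 0, 0, 0.1]
end s 9.17 off mm [-76.9 151.8 -11.7]
[0.12, 0.12, 0, 0, 0, 0, 0.1, 0.26, 0.23, -0.01, 0, 0, 0, 0.1, 0.4, 0.33, -0.01, 0, 0, 0, 0.1]
end s 9.35 off mm [-63.3 159.3 -11.9]
[0.14, 0.09, 0, 0, 0, 0, 0.1, 0.3, 0.17, 0, 0, 0, 0, 0.1, 0.45, 0.25, -0.01, 0, 0, 0, 0.1]
end s 9.53 off mm [-48.5 164.2 -12.1]
[0.16, 0.06, 0, 0, 0, 0, 0.1, 0.33, 0.12, 0, 0, 0, 0, 0.1, 0.49, 0.16, 0, 0, 0, 0, 0.1]
end s 9.71 off mm [-33.1 166.5 -12.4]
[0.17, 0.04, -0.01, 0, 0, 0, 0.1, 0.34, 0.07, -0.01, 0, 0, 0, 0.1, 0.52, 0.08, -0.01, 0, 0, 0, 0.1]
end s 9.89 off mm [-17.6 166.  -12.6]
[0.17, 0, 0, 0, 0, 0, 0.1, 0.34, 0, -0.01, 0, 0, 0, 0.1, 0.51, -0.02, -0.01, 0, 0, 0, 0.1]
end s 10.07 off mm [ -2.4 162.6 -12.8]
[0.17, -0.02, 0, 0, 0, 0, 0.1, 0.34, -0.06, 0, 0, 0, 0, 0.1, 0.51, -0.11, -0.01, 0, 0, 0, 0.1]
end s 10.25 off mm [ 11.9 156.7 -13. ]
[0.16, -0.06, 0, 0, 0, 0, 0.1, 0.32, -0.12, 0, 0, 0, 0, 0.1, 0.48, -0.2, 0, 0, 0, 0, 0.1]
end s 10.43 off mm [ 25.  148.2 -13.3]
[0.15, -0.08, -0.01, 0, 0, 0, 0.1, 0.29, -0.18, -0.01, 0, 0, 0, 0.1, 0.43, -0.28, -0.01, 0, 0, 0, 0.1]
end s 10.61 off mm [ 36.3 137.5 -13.5]
[0.14, -0.11, -0.01, 0, 0, 0, 0.1, 0.26, -0.23, -0.01, 0, 0, 0, 0.1, 0.38, -0.36, -0.01, 0, 0, 0, 0.1]
```

>>> apply_moves(targets=[0.05,0.17,0,0,0,0,0.1,0.11,0.33,0,0,0,0,0.1,0.18,0.49,-0.01,0,0,0,0.1])

```text
time: 14.75
ee_pos: [0.5077, -0.0115, 0.2339]
tcp_rot: [179.8, 0.2, 109.5]
wrist_force: [9.8, -6.6, 1.8]
opening: 0.0208
```

>>> apply_moves(targets=[0.08,0.15,0,0,0,0,0.1,0.16,0.3,0,0,0,0,0.1,0.26,0.45,0,0,0,0,0.1])

```text
time: 15.05
ee_pos: [0.5153, 0.0016, 0.2337]
tcp_rot: [179.8, 0.2, 109.5]
wrist_force: [9.6, -9.6, -1.1]
opening: 0.0207
```

>>> apply_moves(targets=[0.1,0.13,-0.01,0,0,0,0.1,0.22,0.27,-0.01,0,0,0,0.1,0.34,0.39,-0.01,0,0,0,0.1])

```text
time: 15.35
ee_pos: [0.5252, 0.0131, 0.2335]
tcp_rot: [179.9, 0.2, 109.5]
wrist_force: [6.0, -8.7, 0.6]
opening: 0.021
```

>>> apply_moves(targets=[0.12,0.12,0,0,0,0,0.1,0.26,0.23,-0.01,0,0,0,0.1,0.4,0.33,-0.01,0,0,0,0.1])

```text
time: 15.65
ee_pos: [0.5369, 0.0228, 0.2332]
tcp_rot: [179.9, 0.2, 109.5]
wrist_force: [4.9, -10.4, 1.4]
opening: 0.021
```

>>> apply_moves(targets=[0.14,0.09,0,0,0,0,0.1,0.3,0.17,0,0,0,0,0.1,0.45,0.25,-0.01,0,0,0,0.1])

```text
time: 15.95
ee_pos: [0.5501, 0.0302, 0.233]
tcp_rot: [180.0, 0.2, 109.5]
wrist_force: [2.8, -10.9, 4.4]
opening: 0.0211
```

>>> apply_moves(targets=[0.16,0.06,0,0,0,0,0.1,0.33,0.12,0,0,0,0,0.1,0.49,0.16,0,0,0,0,0.1])

```text
time: 16.25
ee_pos: [0.5644, 0.0351, 0.2328]
tcp_rot: [-180.0, 0.2, 109.5]
wrist_force: [0.6, -9.1, 3.3]
opening: 0.0211
```

>>> apply_moves(targets=[0.17,0.04,-0.01,0,0,0,0.1,0.34,0.07,-0.01,0,0,0,0.1,0.52,0.08,-0.01,0,0,0,0.1])

```text
time: 16.55
ee_pos: [0.5797, 0.0374, 0.2325]
tcp_rot: [-180.0, 0.2, 109.5]
wrist_force: [-1.6, -7.9, 3.1]
opening: 0.0206
```

>>> apply_moves(targets=[0.17,0,0,0,0,0,0.1,0.34,0,-0.01,0,0,0,0.1,0.51,-0.02,-0.01,0,0,0,0.1])

```text
time: 16.85
ee_pos: [0.5948, 0.037, 0.2323]
tcp_rot: [-179.9, 0.1, 109.5]
wrist_force: [-1.7, -7.2, 3.8]
opening: 0.0207
```

>>> apply_moves(targets=[0.17,-0.02,0,0,0,0,0.1,0.34,-0.06,0,0,0,0,0.1,0.51,-0.11,-0.01,0,0,0,0.1])

```text
time: 17.15
ee_pos: [0.6099, 0.0338, 0.2321]
tcp_rot: [-179.9, 0.1, 109.5]
wrist_force: [-3.7, -6.1, 5.6]
opening: 0.0211
```

>>> apply_moves(targets=[0.16,-0.06,0,0,0,0,0.1,0.32,-0.12,0,0,0,0,0.1,0.48,-0.2,0,0,0,0,0.1])

```text
time: 17.45
ee_pos: [0.6241, 0.028, 0.2319]
tcp_rot: [-179.9, 0.1, 109.5]
wrist_force: [-4.5, -4.5, 3.6]
opening: 0.0211
```

>>> apply_moves(targets=[0.15,-0.08,-0.01,0,0,0,0.1,0.29,-0.18,-0.01,0,0,0,0.1,0.43,-0.28,-0.01,0,0,0,0.1])

```text
time: 17.75
ee_pos: [0.6369, 0.0199, 0.2316]
tcp_rot: [-179.9, 0.0, 109.5]
wrist_force: [-4.6, -2.7, 3.1]
opening: 0.021
```

```bash
python3 gen.py 10.61 .06 14
```

```text
end s 10.79 off mm [ 45.6 125.  -13.7]
[0.11, -0.13, 0, 0, 0, 0, 0.1, 0.21, -0.27, -0.01, 0, 0, 0, 0.1, 0.31, -0.41, -0.01, 0, 0, 0, 0.1]
end s 10.97 off mm [ 52.4 111.1 -14. ]
[0.08, -0.15, 0, 0, 0, 0, 0.1, 0.16, -0.31, 0, 0, 0, 0, 0.1, 0.23, -0.47, -0.01, 0, 0, 0, 0.1]
end s 11.15 off mm [ 56.6  96.1 -14.2]
[0.05, -0.16, 0, 0, 0, 0, 0.1, 0.1, -0.33, 0, 0, 0, 0, 0.1, 0.14, -0.5, 0, 0, 0, 0, 0.1]
end s 11.33 off mm [ 58.1  80.6 -14.4]
[0.02, -0.17, -0.01, 0, 0, 0, 0.1, 0.04, -0.34, -0.01, 0, 0, 0, 0.1, 0.05, -0.51, -0.01, 0, 0, 0, 0.1]
end s 11.51 off mm [ 56.8  65.1 -14.7]
[-0.01, -0.18, 0, 0, 0, 0, 0.1, -0.02, -0.35, -0.01, 0, 0, 0, 0.1, -0.05, -0.52, -0.01, 0, 0, 0, 0.1]
end s 11.69 off mm [ 52.8  50.1 -14.9]
[-0.03, -0.17, 0, 0, 0, 0, 0.1, -0.08, -0.33, 0, 0, 0, 0, 0.1, -0.13, -0.5, -0.01, 0, 0, 0, 0.1]
end s 11.87 off mm [ 46.1  36.1 -15.1]
[-0.07, -0.16, 0, 0, 0, 0, 0.1, -0.14, -0.32, 0, 0, 0, 0, 0.1, -0.22, -0.47, 0, 0, 0, 0, 0.1]
end s 12.05 off mm [ 37.   23.5 -15.3]
[-0.1, -0.14, -0.01, 0, 0, 0, 0.1, -0.2, -0.28, -0.01, 0, 0, 0, 0.1, -0.31, -0.42, -0.01, 0, 0, 0, 0.1]
end s 12.23 off mm [ 25.8  12.7 -15.6]
[-0.11, -0.12, 0, 0, 0, 0, 0.1, -0.24, -0.24, -0.01, 0, 0, 0, 0.1, -0.37, -0.36, -0.01, 0, 0, 0, 0.1]
end s 12.41 off mm [ 12.8   4.1 -15.8]
[-0.14, -0.1, 0, 0, 0, 0, 0.1, -0.28, -0.2, 0, 0, 0, 0, 0.1, -0.43, -0.28, -0.01, 0, 0, 0, 0.1]
end s 12.59 off mm [ -1.4  -2.1 -16. ]
[-0.16, -0.08, 0, 0, 0, 0, 0.1, -0.32, -0.15, 0, 0, 0, 0, 0.1, -0.48, -0.21, 0, 0, 0, 0, 0.1]
end s 12.77 off mm [-16.6  -5.6 -16.3]
[-0.16, -0.05, -0.01, 0, 0, 0, 0.1, -0.33, -0.09, -0.01, 0, 0, 0, 0.1, -0.5, -0.12, -0.01, 0, 0, 0, 0.1]
end s 12.95 off mm [-32.1  -6.3 -16.5]
[-0.17, -0.01, 0, 0, 0, 0, 0.1, -0.35, -0.02, -0.01, 0, 0, 0, 0.1, -0.52, -0.02, -0.01, 0, 0, 0, 0.1]
end s 13.13 off mm [-47.5  -4.2 -16.7]
[-0.17, 0.01, 0, 0, 0, 0, 0.1, -0.34, 0.04, 0, 0, 0, 0, 0.1, -0.51, 0.07, -0.01, 0, 0, 0, 0.1]
```

Next: 10.43→10.61.

>>> apply_moves(targets=[0.14,-0.11,-0.01,0,0,0,0.1,0.26,-0.23,-0.01,0,0,0,0.1,0.38,-0.36,-0.01,0,0,0,0.1])

```text
time: 18.05
ee_pos: [0.6483, 0.0094, 0.2314]
tcp_rot: [-179.9, 0.0, 109.5]
wrist_force: [-4.9, -1.9, 3.5]
opening: 0.0209
```

>>> apply_moves(targets=[0.11,-0.13,0,0,0,0,0.1,0.21,-0.27,-0.01,0,0,0,0.1,0.31,-0.41,-0.01,0,0,0,0.1])

```text
time: 18.35
ee_pos: [0.6576, -0.0028, 0.2312]
tcp_rot: [-179.9, 0.0, 109.5]
wrist_force: [-6.3, -0.6, 3.5]
opening: 0.0204
```

>>> apply_moves(targets=[0.08,-0.15,0,0,0,0,0.1,0.16,-0.31,0,0,0,0,0.1,0.23,-0.47,-0.01,0,0,0,0.1])

```text
time: 18.65
ee_pos: [0.6645, -0.0167, 0.2309]
tcp_rot: [-180.0, -0.0, 109.5]
wrist_force: [-5.6, -1.0, 6.2]
opening: 0.0209
```

>>> apply_moves(targets=[0.05,-0.16,0,0,0,0,0.1,0.1,-0.33,0,0,0,0,0.1,0.14,-0.5,0,0,0,0,0.1])

```text
time: 18.95
ee_pos: [0.6689, -0.0315, 0.2307]
tcp_rot: [-180.0, -0.0, 109.5]
wrist_force: [-6.3, 0.6, 4.8]
opening: 0.021
```

>>> apply_moves(targets=[0.02,-0.17,-0.01,0,0,0,0.1,0.04,-0.34,-0.01,0,0,0,0.1,0.05,-0.51,-0.01,0,0,0,0.1])

```text
time: 19.25
ee_pos: [0.6705, -0.0466, 0.2305]
tcp_rot: [-180.0, -0.0, 109.6]
wrist_force: [-6.4, 2.4, 4.8]
opening: 0.0211
```

>>> apply_moves(targets=[-0.01,-0.18,0,0,0,0,0.1,-0.02,-0.35,-0.01,0,0,0,0.1,-0.05,-0.52,-0.01,0,0,0,0.1])

```text
time: 19.55
ee_pos: [0.6692, -0.0621, 0.2303]
tcp_rot: [180.0, -0.0, 109.6]
wrist_force: [-4.0, 2.3, 4.7]
opening: 0.021
```

>>> apply_moves(targets=[-0.03,-0.17,0,0,0,0,0.1,-0.08,-0.33,0,0,0,0,0.1,-0.13,-0.5,-0.01,0,0,0,0.1])

```text
time: 19.85
ee_pos: [0.6654, -0.077, 0.23]
tcp_rot: [180.0, -0.0, 109.6]
wrist_force: [-4.2, 3.6, 6.9]
opening: 0.0207
```

```bash
python3 - <<'E'
from h import *
c=snap("scene","n"); save(c,"s_n",(200,160,310,270),7)
c=snap("wrist","n"); save(c,"w_n",s=1.5)
E
```

```text
(no output)
```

View pics/s_n.png

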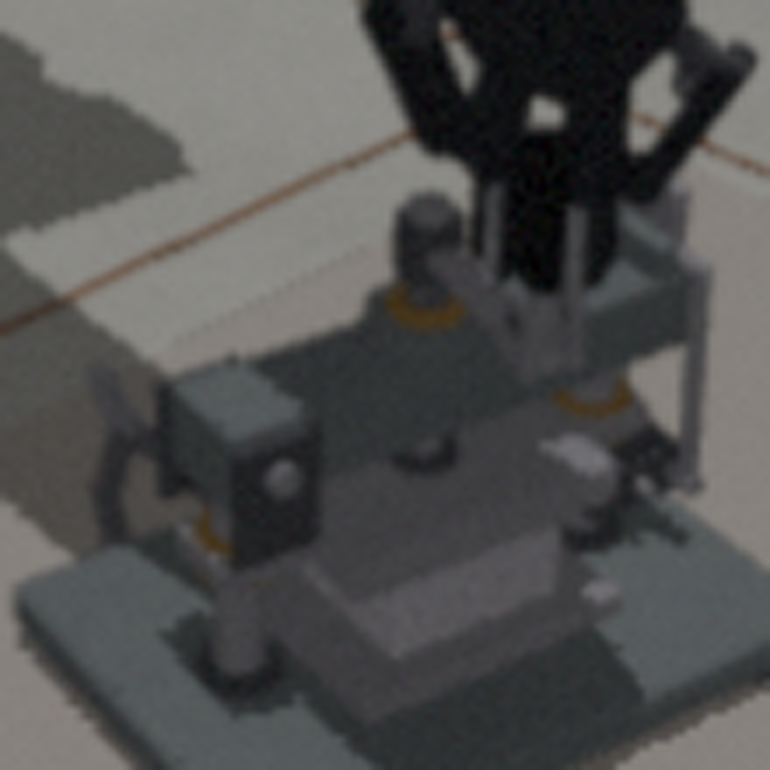

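View pics/w_n.png

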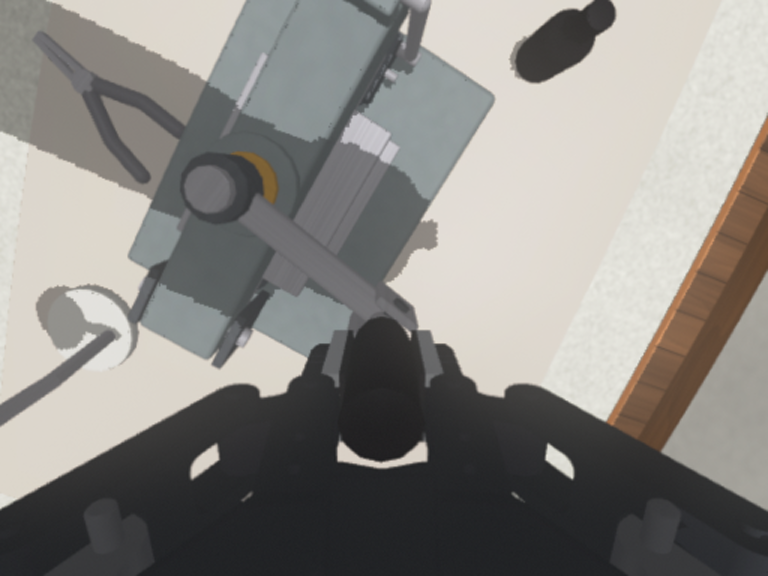

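>>> apply_moves(targets=[-0.07,-0.16,0,0,0,0,0.1,-0.14,-0.32,0,0,0,0,0.1,-0.22,-0.47,0,0,0,0,0.1])

```text
time: 20.25
ee_pos: [0.6588, -0.091, 0.2298]
tcp_rot: [180.0, -0.0, 109.6]
wrist_force: [-3.4, 4.7, 4.5]
opening: 0.0208
```

>>> apply_moves(targets=[-0.1,-0.14,-0.01,0,0,0,0.1,-0.2,-0.28,-0.01,0,0,0,0.1,-0.31,-0.42,-0.01,0,0,0,0.1])

```text
time: 20.55
ee_pos: [0.6497, -0.1036, 0.2296]
tcp_rot: [179.9, -0.0, 109.6]
wrist_force: [-2.5, 4.7, 4.4]
opening: 0.0208
```

>>> apply_moves(targets=[-0.11,-0.12,0,0,0,0,0.1,-0.24,-0.24,-0.01,0,0,0,0.1,-0.37,-0.36,-0.01,0,0,0,0.1])

```text
time: 20.85
ee_pos: [0.6385, -0.1144, 0.2293]
tcp_rot: [179.9, -0.0, 109.6]
wrist_force: [-2.2, 5.0, 5.0]
opening: 0.0209
```

>>> apply_moves(targets=[-0.14,-0.1,0,0,0,0,0.1,-0.28,-0.2,0,0,0,0,0.1,-0.43,-0.28,-0.01,0,0,0,0.1])

```text
time: 21.15
ee_pos: [0.6257, -0.1229, 0.2291]
tcp_rot: [179.9, -0.0, 109.6]
wrist_force: [-0.2, 4.7, 7.6]
opening: 0.0212
```

>>> apply_moves(targets=[-0.16,-0.08,0,0,0,0,0.1,-0.32,-0.15,0,0,0,0,0.1,-0.48,-0.21,0,0,0,0,0.1])

```text
time: 21.45
ee_pos: [0.6113, -0.129, 0.2289]
tcp_rot: [179.9, -0.0, 109.6]
wrist_force: [-0.3, 6.1, 3.8]
opening: 0.0208
```

>>> apply_moves(targets=[-0.16,-0.05,-0.01,0,0,0,0.1,-0.33,-0.09,-0.01,0,0,0,0.1,-0.5,-0.12,-0.01,0,0,0,0.1])

```text
time: 21.75
ee_pos: [0.5965, -0.1324, 0.2286]
tcp_rot: [179.9, -0.0, 109.6]
wrist_force: [1.1, 5.9, 4.7]
opening: 0.0209
```

```bash
python3 gen.py 13.13 .06 12
```

```text
end s 13.31 off mm [-62.3   0.6 -16.9]
[-0.17, 0.04, 0, 0, 0, 0, 0.1, -0.34, 0.1, 0, 0, 0, 0, 0.1, -0.5, 0.16, 0, 0, 0, 0, 0.1]
end s 13.49 off mm [-76.    7.9 -17.2]
[-0.15, 0.07, -0.01, 0, 0, 0, 0.1, -0.31, 0.15, -0.01, 0, 0, 0, 0.1, -0.45, 0.24, -0.01, 0, 0, 0, 0.1]
end s 13.67 off mm [-88.2  17.6 -17.4]
[-0.15, 0.1, 0, 0, 0, 0, 0.1, -0.28, 0.21, -0.01, 0, 0, 0, 0.1, -0.41, 0.33, -0.01, 0, 0, 0, 0.1]
end s 13.85 off mm [-98.4  29.3 -17.6]
[-0.12, 0.12, 0, 0, 0, 0, 0.1, -0.23, 0.25, -0.01, 0, 0, 0, 0.1, -0.34, 0.39, -0.01, 0, 0, 0, 0.1]
end s 14.03 off mm [-106.4   42.7  -17.9]
[-0.1, 0.14, 0, 0, 0, 0, 0.1, -0.19, 0.29, 0, 0, 0, 0, 0.1, -0.27, 0.44, -0.01, 0, 0, 0, 0.1]
end s 14.21 off mm [-111.8   57.3  -18.1]
[-0.07, 0.16, 0, 0, 0, 0, 0.1, -0.13, 0.32, 0, 0, 0, 0, 0.1, -0.18, 0.49, 0, 0, 0, 0, 0.1]
end s 14.39 off mm [-114.5   72.6  -18.3]
[-0.04, 0.17, -0.01, 0, 0, 0, 0.1, -0.07, 0.34, -0.01, 0, 0, 0, 0.1, -0.09, 0.51, -0.01, 0, 0, 0, 0.1]
end s 14.57 off mm [-114.5   88.1  -18.5]
[-0.01, 0.17, 0, 0, 0, 0, 0.1, -0.01, 0.34, -0.01, 0, 0, 0, 0.1, 0, 0.52, -0.01, 0, 0, 0, 0.1]
end s 14.75 off mm [-111.7  103.4  -18.8]
[0.02, 0.17, 0, 0, 0, 0, 0.1, 0.06, 0.34, 0, 0, 0, 0, 0.1, 0.1, 0.51, -0.01, 0, 0, 0, 0.1]
end s 14.93 off mm [-106.2  117.9  -19. ]
[0.05, 0.16, 0, 0, 0, 0, 0.1, 0.11, 0.32, 0, 0, 0, 0, 0.1, 0.18, 0.48, 0, 0, 0, 0, 0.1]
end s 15.11 off mm [-98.1 131.3 -19.2]
[0.08, 0.15, -0.01, 0, 0, 0, 0.1, 0.17, 0.3, -0.01, 0, 0, 0, 0.1, 0.27, 0.45, -0.01, 0, 0, 0, 0.1]
end s 15.29 off mm [-87.9 142.9 -19.5]
[0.11, 0.13, 0, 0, 0, 0, 0.1, 0.22, 0.26, -0.01, 0, 0, 0, 0.1, 0.34, 0.38, -0.01, 0, 0, 0, 0.1]
```

>>> apply_moves(targets=[-0.17,-0.01,0,0,0,0,0.1,-0.35,-0.02,-0.01,0,0,0,0.1,-0.52,-0.02,-0.01,0,0,0,0.1])

```text
time: 22.05
ee_pos: [0.5811, -0.133, 0.2284]
tcp_rot: [179.9, -0.0, 109.6]
wrist_force: [1.6, 5.1, 4.4]
opening: 0.021
```

>>> apply_moves(targets=[-0.17,0.01,0,0,0,0,0.1,-0.34,0.04,0,0,0,0,0.1,-0.51,0.07,-0.01,0,0,0,0.1])

```text
time: 22.35
ee_pos: [0.566, -0.131, 0.2281]
tcp_rot: [179.8, 0.0, 109.6]
wrist_force: [3.6, 6.4, 6.2]
opening: 0.0208
```

>>> apply_moves(targets=[-0.17,0.04,0,0,0,0,0.1,-0.34,0.1,0,0,0,0,0.1,-0.5,0.16,0,0,0,0,0.1])

```text
time: 22.65
ee_pos: [0.5511, -0.1261, 0.2279]
tcp_rot: [179.8, 0.0, 109.6]
wrist_force: [5.0, 5.7, 3.2]
opening: 0.0207
```

>>> apply_moves(targets=[-0.15,0.07,-0.01,0,0,0,0.1,-0.31,0.15,-0.01,0,0,0,0.1,-0.45,0.24,-0.01,0,0,0,0.1])

```text
time: 22.95
ee_pos: [0.5379, -0.119, 0.2277]
tcp_rot: [179.8, 0.0, 109.6]
wrist_force: [6.8, 5.8, 2.4]
opening: 0.0208
```

>>> apply_moves(targets=[-0.15,0.1,0,0,0,0,0.1,-0.28,0.21,-0.01,0,0,0,0.1,-0.41,0.33,-0.01,0,0,0,0.1])

```text
time: 23.25
ee_pos: [0.5258, -0.1092, 0.2275]
tcp_rot: [179.8, 0.1, 109.6]
wrist_force: [7.3, 5.0, 2.2]
opening: 0.0209
```

>>> apply_moves(targets=[-0.12,0.12,0,0,0,0,0.1,-0.23,0.25,-0.01,0,0,0,0.1,-0.34,0.39,-0.01,0,0,0,0.1])

```text
time: 23.55
ee_pos: [0.5158, -0.0977, 0.2273]
tcp_rot: [179.8, 0.1, 109.5]
wrist_force: [8.4, 2.7, 3.0]
opening: 0.0211
```

```bash
python3 - <<'E'
from h import *
c=snap("scene","o"); save(c,"s_o",(200,160,310,270),7)
c=snap("wrist","o"); save(c,"w_o",s=1.5)
E
```

```text
(no output)
```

View pics/s_o.png

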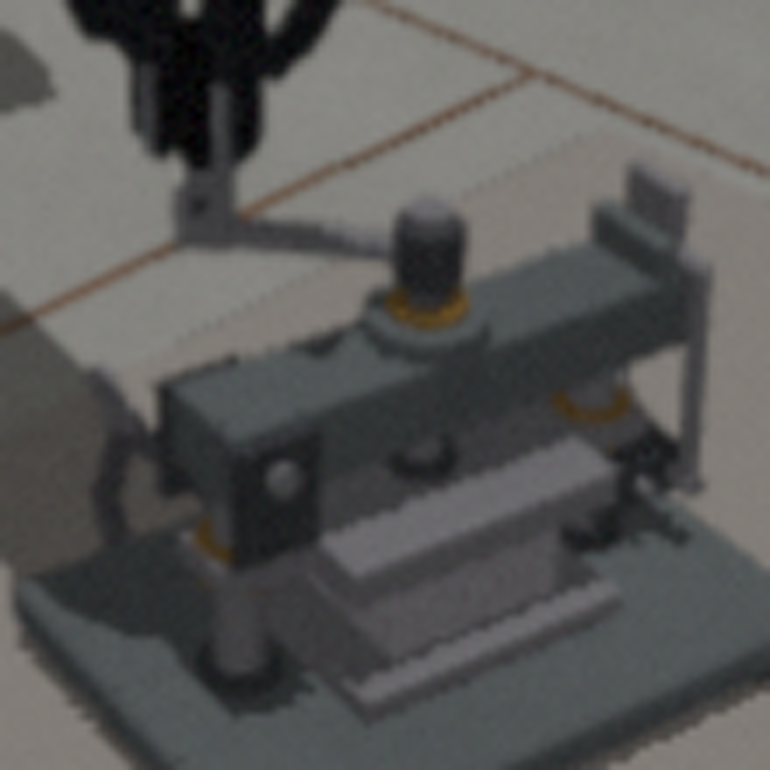

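View pics/w_o.png

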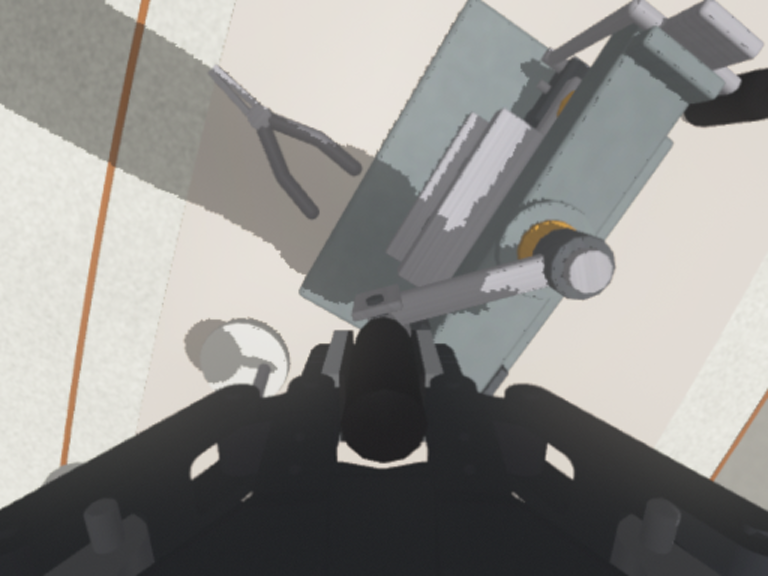

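>>> apply_moves(targets=[-0.1,0.14,0,0,0,0,0.1,-0.19,0.29,0,0,0,0,0.1,-0.27,0.44,-0.01,0,0,0,0.1])

```text
time: 23.95
ee_pos: [0.5081, -0.0846, 0.227]
tcp_rot: [179.7, 0.1, 109.5]
wrist_force: [8.9, 2.5, 4.0]
opening: 0.0208
```

>>> apply_moves(targets=[-0.07,0.16,0,0,0,0,0.1,-0.13,0.32,0,0,0,0,0.1,-0.18,0.49,0,0,0,0,0.1])

```text
time: 24.25
ee_pos: [0.5027, -0.0702, 0.2268]
tcp_rot: [179.8, 0.1, 109.5]
wrist_force: [9.7, 1.0, 1.3]
opening: 0.0205
```

>>> apply_moves(targets=[-0.04,0.17,-0.01,0,0,0,0.1,-0.07,0.34,-0.01,0,0,0,0.1,-0.09,0.51,-0.01,0,0,0,0.1])

```text
time: 24.55
ee_pos: [0.5001, -0.0551, 0.2266]
tcp_rot: [179.8, 0.2, 109.5]
wrist_force: [9.8, -0.9, 1.8]
opening: 0.0207
```

>>> apply_moves(targets=[-0.01,0.17,0,0,0,0,0.1,-0.01,0.34,-0.01,0,0,0,0.1,0,0.52,-0.01,0,0,0,0.1])

```text
time: 24.85
ee_pos: [0.5001, -0.0398, 0.2264]
tcp_rot: [179.8, 0.2, 109.5]
wrist_force: [10.4, -2.5, 1.4]
opening: 0.0206
```

>>> apply_moves(targets=[0.02,0.17,0,0,0,0,0.1,0.06,0.34,0,0,0,0,0.1,0.1,0.51,-0.01,0,0,0,0.1])

```text
time: 25.15
ee_pos: [0.503, -0.0247, 0.2261]
tcp_rot: [179.8, 0.2, 109.5]
wrist_force: [7.3, -3.4, 4.3]
opening: 0.0211
```

>>> apply_moves(targets=[0.05,0.16,0,0,0,0,0.1,0.11,0.32,0,0,0,0,0.1,0.18,0.48,0,0,0,0,0.1])

```text
time: 25.45
ee_pos: [0.5083, -0.0105, 0.2259]
tcp_rot: [179.8, 0.2, 109.5]
wrist_force: [7.4, -6.0, 2.8]
opening: 0.0211
```

>>> apply_moves(targets=[0.08,0.15,-0.01,0,0,0,0.1,0.17,0.3,-0.01,0,0,0,0.1,0.27,0.45,-0.01,0,0,0,0.1])

```text
time: 25.75
ee_pos: [0.5114, -0.0024, 0.2257]
tcp_rot: [-179.4, 0.7, 109.3]
wrist_force: [-33.3, -40.0, 17.0]
opening: 0.021
```

>>> apply_moves(targets=[-0.06,-0.1,0,0,0,0,0.1,-0.11,-0.09,0,0,0,0,0.1,-0.14,-0.07,0,0,0,0,0.1])

```text
time: 26.05
ee_pos: [0.5099, -0.0028, 0.2258]
tcp_rot: [-179.8, 0.6, 109.3]
wrist_force: [-2.3, -27.7, 5.9]
opening: 0.0209
```

```bash
python3 - <<'E'
from h import *
o=bot.get_obs(); print(o["time"],o["ee_pos"],o["wrist_force"])
c=snap("scene","p"); save(c,"s_p",(200,140,310,240),7)
c=snap("wrist","p"); save(c,"w_p",s=1.5)
E
```

```text
26.05 [ 0.50993615 -0.00278278  0.22580969] [ -2.25983091 -27.74276261   5.88635238]
```

View pics/s_p.png

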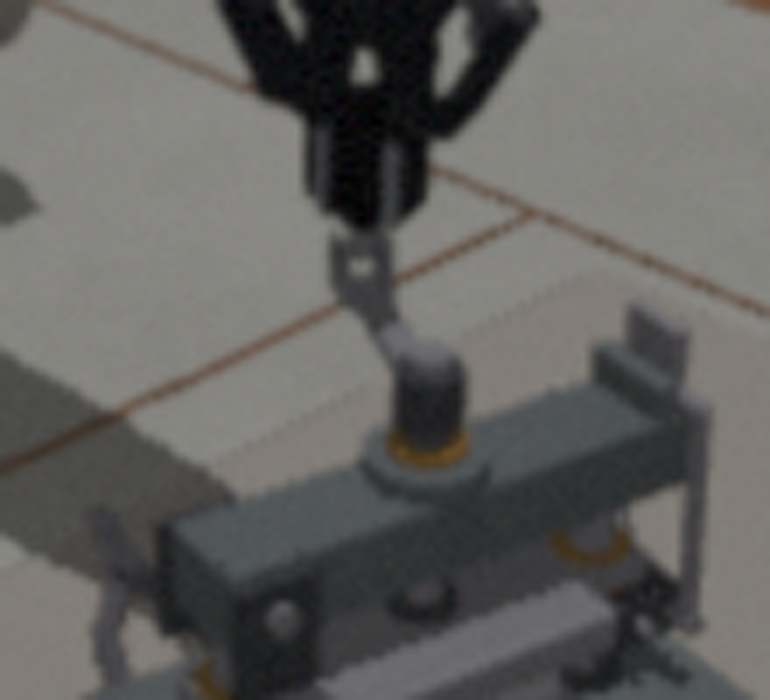

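View pics/w_p.png

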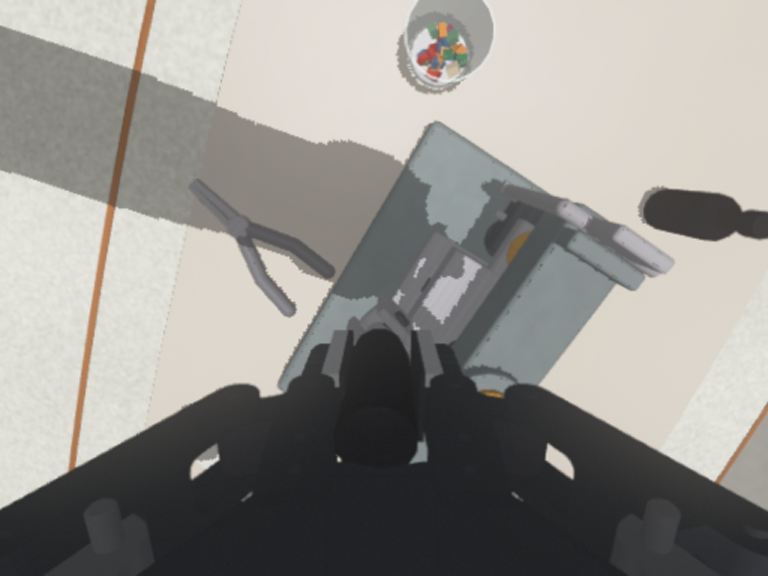

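>>> apply_moves(targets=[-0.04,-0.07,0,0,0,0,0.1,-0.05,-0.1,0,0,0,0,0.1,-0.05,-0.1,0,0,0,0,0.1])

```text
time: 26.45
ee_pos: [0.5097, -0.0037, 0.2259]
tcp_rot: [180.0, 0.3, 109.4]
wrist_force: [1.6, -13.0, 6.3]
opening: 0.0208
```

>>> apply_moves(targets=[0,0,0,0,0,0,0.35,0,0,0,0,0,0,0.45,0,0,0,0,0,0,0.5,0,0,0,0,0,0,0.5])

```text
time: 26.85
ee_pos: [0.5089, -0.0008, 0.2251]
tcp_rot: [-180.0, -0.0, 109.5]
wrist_force: [0.4, -0.1, 0.1]
opening: 0.0425
```

```bash
python3 - <<'E'
from h import *
o=bot.get_obs(); print(o["time"],o["ee_pos"],o["wrist_force"],o["opening"])
c=snap("wrist","q"); save(c,"w_q",s=1.5)
E
```

```text
26.85 [ 0.50887247 -0.00075586  0.22509839] [ 0.42018556 -0.05016752  0.09400974] 0.04251154524834408
```

View pics/w_q.png

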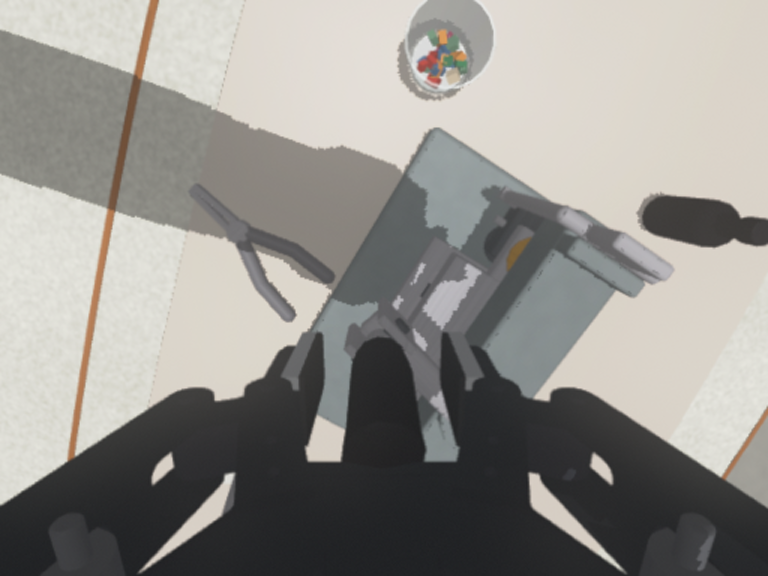

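>>> apply_moves(targets=[0,0,0.6,0,0,0,0.5,0,0,1.4,0,0,0,0.5,0,0,2.4,0,0,0,0.5,0,0,3.4,0,0,0,0.5,0,0,4,0,0,0,0.5])

```text
time: 27.4
ee_pos: [0.509, -0.0006, 0.3476]
tcp_rot: [179.9, 0.0, 109.6]
wrist_force: [0.9, -0.3, -0.3]
opening: 0.0424
```

>>> apply_moves(targets=[-1.5,-1.5,0,0,0,0,0.5,-3,-3,0,0,0,0,0.5,-4.5,-4.5,0,0,0,0,0.5,-4.5,-4.5,0,0,0,0,0.5,-4.5,-4.5,0,0,0,0,0.5])

```text
time: 27.9
ee_pos: [0.3712, -0.138, 0.3464]
tcp_rot: [179.9, 0.1, 109.3]
wrist_force: [1.1, 0.4, 0.1]
opening: 0.0426
```

```bash
python3 - <<'E'
from h import *
from fit import W
o=bot.get_obs(); print(o["time"],o["ee_pos"],o["wrist_force"],o["opening"])
A=(.5836,-.0445); ang=np.arctan2(.042,-.072); p=np.load("press.npy")
C=[(snap("scene","r"),(200,140,310,240),7,"ov_s"),(snap("top","r"),(110,100,390,300),2.8,"ov_t"),(snap("wrist","r"),(0,0,512,384),1.5,"ov_w")]
for c,cr,s,n in C:
    im=cv2.resize(c["img"][cr[1]:cr[3],cr[0]:cr[2],::-1],None,fx=s,fy=s,interpolation=cv2.INTER_CUBIC)
    im2=im.copy()
    P,er,d=gripmodel(A,ang,.210,1.571); nn=np.array([-er[1],er[0],0]); m=np.cross(nn,d); th=np.linspace(0,2*np.pi,40)
    for L in (.013,.071):
        ring=P+L*d+.0105*(np.cos(th)[:,None]*nn+np.sin(th)[:,None]*m)
        q=(proj(c,ring)-cr[:2]+.5)*s; cv2.polylines(im,[q.astype(int).reshape(-1,1,2)],True,(0,255,0),1)
    r=.133; q=(proj(c,W(p,[(x,.112,z) for x,z in [(-.016,.165),(-.016,.193),(.016,.193),(.016,.165)]]))-cr[:2]+.5)*s
    cv2.polylines(im,[q.astype(int).reshape(-1,1,2)],False,(0,255,0),1)
    cv2.imwrite("pics/"+n+".png",im)
E
```

```text
27.9 [ 0.37124195 -0.13796077  0.34641303] [1.06711025 0.41634677 0.06976732] 0.04258235112437479
```

View pics/ov_s.png

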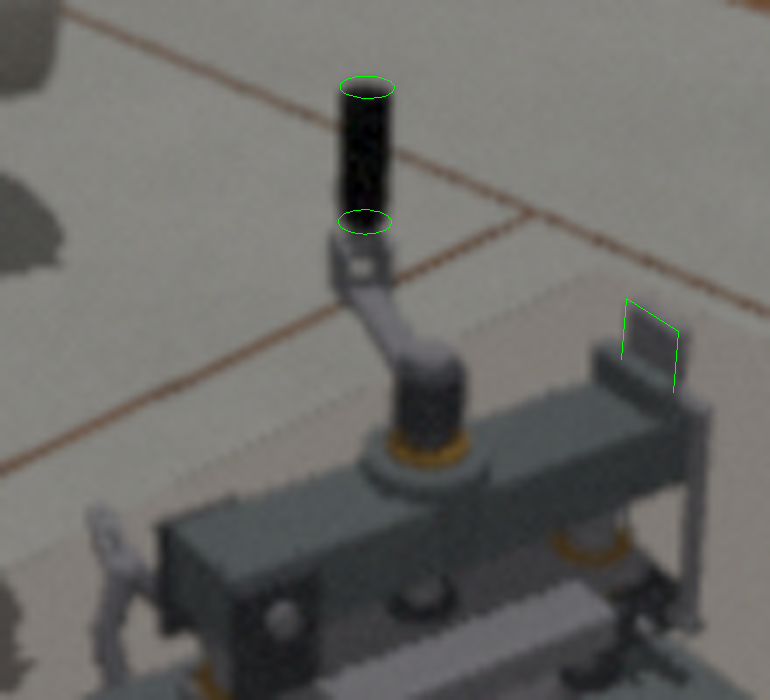

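View pics/ov_t.png

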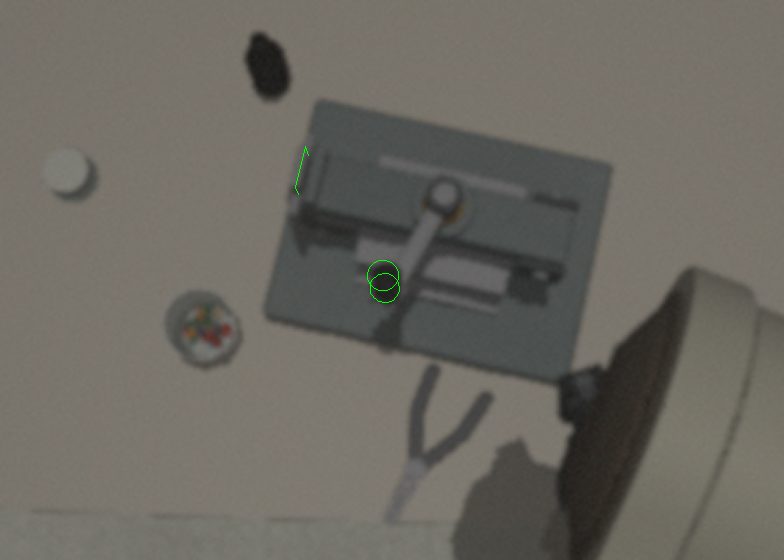

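View pics/ov_w.png

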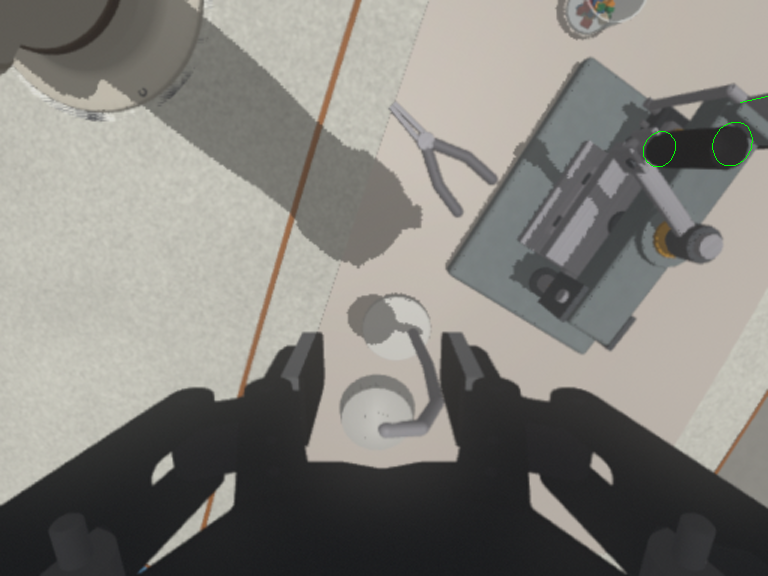

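```bash
python3 - <<'E'
from h import *
a,b=load("top","a"),load("top","r")
d=cv2.absdiff(cv2.GaussianBlur(a["img"],(5,5),0),cv2.GaussianBlur(b["img"],(5,5),0)).max(2)
for n,(x,y,X,Y) in dict(bottle=(193,107,219,140),pot=(120,148,149,178),cup=(165,203,195,232),pliers=(240,230,290,290)).items(): print(n,d[y:Y,x:X].max(),np.round(d[y:Y,x:X].mean(),1))
print(bot.job_done())
E
```

```text
bottle 6 4.1
pot 6 5.0
cup 6 4.4
pliers 46 8.4
the job is handed in; nothing more can be done
None
```

I closed the latch, flipped the grip upright, wound the crank clockwise to its stop, let go and handed the job in at about 28 s of the 70 s.

- **Latch:** I pushed it closed from outside with shut fingers. It stopped against the catch at 34 N, where I expected it to. In the final scene picture the tab lies about 1 px (roughly 3 mm) off the closed position I drew. I took that as camera calibration error, because it was already hard against the stop.
- **Grip:** I held the sleeve in the jaws and swung it along its arc to upright. The last scene, top and wrist pictures all match an upright grip at the platen-down height of 210 mm.
- **Crank:** It turned about 15.0 rad clockwise. Resistance stayed at a few N until it jumped to about 52 N and the crank stopped. I had estimated about 10.6 rad from the starting height, so that estimate was wrong. I couldn't see the gap between platen and mould directly. That the platen is fully down rests on the hard stop, the final grip height and the 15 rad limit given.
- **Loose items:** Comparing the first and last top pictures, the bottle, jar and cup show no change. The pliers' area did show a difference, which I put down to the arm's shadow because they sit at the same pixels in both pictures.
- **Release:** After letting go, the arm backed off clear of everything, with about 1 N on the wrist.

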